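# Load a click turntable with thin sample plates for photographing

## Task

Load the photo turntable with the tinted sample plates lying on the light panel, one after another in the order blue, amber, green (skip a missing one): slide the plate about 4 cm out over the panel's front edge, still lying flat, so that you can take hold of it, lay it flat and centred lengthwise on the carrier block at the loading position without dropping it, let go, and turn the turntable one click anticlockwise before you start on the next plate, also after the last one. The pen must end up lying in its tray; leave the other things where they are.

Things in the scene. Friction and masses are not known exactly. Their poses are not given: they have to be found in the camera images.
- plate_blue: loose blue see-through polycarbonate plate, 120 x 42 x 3 mm, 20 g, with a few small darker marks on top; origin: centre of its underside; x along its length, z up. Smooth: it slides easily on the panel (friction about 0.25). Too thin to be picked off the flat panel. One or the other plate may be absent.
- plate_amber: loose amber see-through polycarbonate plate, 120 x 42 x 3 mm, 20 g, with a few small darker marks on top; origin: centre of its underside; x along its length, z up. Smooth: it slides easily on the panel (friction about 0.25). Too thin to be picked off the flat panel. One or the other plate may be absent.
- plate_green: loose green see-through polycarbonate plate, 120 x 42 x 3 mm, 20 g, with a few small darker marks on top; origin: centre of its underside; x along its length, z up. Smooth: it slides easily on the panel (friction about 0.25). Too thin to be picked off the flat panel. One or the other plate may be absent.
- panel: fixed light panel, a box with a white glowing top, 220 mm deep (its x), 230 mm wide (its y), 60 mm high; origin: centre of its underside; x points away from the robot, so its front edge (towards the robot) lies at own x = -110 mm. The plates lie on top, their length roughly along its x.
- front_edge (a point): middle of the panel's top front edge, 60 mm above the table; same axes as the panel (x away from the robot, across the edge onto the panel; y along the edge)
- stand: fixed black round foot of the turntable, 200 mm across; origin: centre of its underside, on the turntable axis; its x axis points from the loading position through the axis, away from the robot, z up. A small red mark on the table lies in front of the loading position, 155 mm from the axis.
- turntable (a joint): angle of the turntable in rad, anticlockwise seen from above. It starts in the first of four sprung clicks, at 0, 1.571, 3.142 and 4.712, and stops just beyond the last. Between clicks it resists with up to about 0.4 N m (4 N at a peg); past half-way it springs on into the next. Aluminium disc of 115 mm radius, top 35 mm above the table, with four carrier blocks at right angles.
- load (a point): loading position, fixed on the stand, on its robot side: where the centre of a plate's underside should lie, 87 mm from the axis and 67 mm up, on top of the black carrier block there, the plate's length along the stand's x (radial). Blocks: 75 mm long (40 to 115 mm from the axis), 30 mm wide, rubber tops at 67 mm; a plate's sides and outer end stand over, with 32 mm free below
- next1 (a point): fixed: where a plate from the loading position comes one click on (90 degrees anticlockwise, on the stand's -y side)
- next2 (a point): fixed: the same, two clicks on (the stand's +x side)
- next3 (a point): fixed: the same, three clicks on (the stand's +y side)
- peg0 (a point): top centre of an upright orange index peg on the turntable, 14 mm across, 75 mm tall, top at 110 mm above the table; the pegs stand 105 mm from the turntable axis, each half-way (45 degrees) between two carrier blocks; they turn with it. With the joint at 0 this one stands 45 degrees clockwise of the loading position (towards -x and +y of the stand); one click of the table brings it to 45 degrees beyond the loading position
- peg1 (a point): the same, the peg that takes the first place after one click
- peg2 (a point): the same, after two clicks
- peg3 (a point): the same, after three clicks
- pen: loose ball pen, white with black ends, 135 mm long, 11 mm thick, 25 g, does not roll; origin: mid-length, on its underside; x along it
- tray: fixed grey open pen tray, 170 mm (its x) by 70 mm (its y) outside, 16 mm high, walls and floor 3 mm; origin: centre of its underside
- round_plate: bystander: loose clear round plate, 110 mm across, 12 mm thick; origin: centre of its underside
- pot: bystander: loose clear lidded pot, 66 mm across, 45 mm high; origin: centre of its underside
- cleaner: bystander: loose small bottle, 50 mm across, 120 mm high; origin: centre of its underside

How it is judged:
On the way, in this order (a step that is already met when the one before it is completed fails the run):
1. the blue plate lies flat on the light panel and reaches out at least 25 mm past its front edge (x of plate_blue in the frame of front_edge below 0.035 m and angle between the x axis of plate_blue and the x axis of front_edge, either way round below 0.5 rad and angle between plate_blue's own z axis and vertical below 0.06 rad and height (world z) of plate_blue between 0.055 and 0.066 m), for 0.2 s.
2. the blue plate lies flat and let go on the carrier block at the loading position (horizontal distance between plate_blue and load below 0.018 m and angle between plate_blue's own z axis and vertical below 0.06 rad and height (world z) of plate_blue between 0.063 and 0.073 m and angle between the x axis of plate_blue and the x axis of load, either way round below 0.2 rad and contact force between the fingers and plate_blue below 0.05 N and linear speed of plate_blue below 0.02 m/s), for 0.3 s.
3. the turntable has been turned one click, so that the blue plate is at the first position after loading (horizontal distance between plate_blue and next1 below 0.018 m and angle between plate_blue's own z axis and vertical below 0.06 rad and height (world z) of plate_blue between 0.063 and 0.073 m and angle between the x axis of plate_blue and the y axis of next1, either way round below 0.2 rad and linear speed of plate_blue below 0.02 m/s), for 0.3 s.
4. the amber plate lies flat on the light panel and reaches out at least 25 mm past its front edge (x of plate_amber in the frame of front_edge below 0.035 m and angle between the x axis of plate_amber and the x axis of front_edge, either way round below 0.5 rad and angle between plate_amber's own z axis and vertical below 0.06 rad and height (world z) of plate_amber between 0.055 and 0.066 m), for 0.2 s.
5. the amber plate lies flat and let go on the carrier block at the loading position (horizontal distance between plate_amber and load below 0.018 m and angle between plate_amber's own z axis and vertical below 0.06 rad and height (world z) of plate_amber between 0.063 and 0.073 m and angle between the x axis of plate_amber and the x axis of load, either way round below 0.2 rad and contact force between the fingers and plate_amber below 0.05 N and linear speed of plate_amber below 0.02 m/s), for 0.3 s.
6. the turntable has been turned one click, so that the amber plate is at the first position after loading (horizontal distance between plate_amber and next1 below 0.018 m and angle between plate_amber's own z axis and vertical below 0.06 rad and height (world z) of plate_amber between 0.063 and 0.073 m and angle between the x axis of plate_amber and the y axis of next1, either way round below 0.2 rad and linear speed of plate_amber below 0.02 m/s), for 0.3 s.
7. the green plate lies flat on the light panel and reaches out at least 25 mm past its front edge (x of plate_green in the frame of front_edge below 0.035 m and angle between the x axis of plate_green and the x axis of front_edge, either way round below 0.5 rad and angle between plate_green's own z axis and vertical below 0.06 rad and height (world z) of plate_green between 0.055 and 0.066 m), for 0.2 s.
8. the green plate lies flat and let go on the carrier block at the loading position (horizontal distance between plate_green and load below 0.018 m and angle between plate_green's own z axis and vertical below 0.06 rad and height (world z) of plate_green between 0.063 and 0.073 m and angle between the x axis of plate_green and the x axis of load, either way round below 0.2 rad and contact force between the fingers and plate_green below 0.05 N and linear speed of plate_green below 0.02 m/s), for 0.3 s.
9. the turntable has been turned one click, so that the green plate is at the first position after loading (horizontal distance between plate_green and next1 below 0.018 m and angle between plate_green's own z axis and vertical below 0.06 rad and height (world z) of plate_green between 0.063 and 0.073 m and angle between the x axis of plate_green and the y axis of next1, either way round below 0.2 rad and linear speed of plate_green below 0.02 m/s), for 0.3 s.
At the end, for the whole second after the job is handed in: Plates flat and still on carrier blocks, within 18 mm and 0.2 rad of their places: the last loaded one click past the loading position, earlier ones one click further each (neighbours under 150 mm apart); table at rest; pen flat in its tray, middle within 30 mm of its centre each way (all of step 9 and (((horizontal distance between plate_blue and next2 below 0.018 m and (angle between plate_blue's own z axis and vertical below 0.06 rad and height (world z) of plate_blue between 0.063 and 0.073 m)) and angle between the x axis of plate_blue and the x axis of next2, either way round below 0.2 rad) or ((horizontal distance between plate_blue and next3 below 0.018 m and (angle between plate_blue's own z axis and vertical below 0.06 rad and height (world z) of plate_blue between 0.063 and 0.073 m)) and angle between the x axis of plate_blue and the y axis of next3, either way round below 0.2 rad)) and (((horizontal distance between plate_amber and next1 below 0.018 m and (angle between plate_amber's own z axis and vertical below 0.06 rad and height (world z) of plate_amber between 0.063 and 0.073 m)) and angle between the x axis of plate_amber and the y axis of next1, either way round below 0.2 rad) or ((horizontal distance between plate_amber and next2 below 0.018 m and (angle between plate_amber's own z axis and vertical below 0.06 rad and height (world z) of plate_amber between 0.063 and 0.073 m)) and angle between the x axis of plate_amber and the x axis of next2, either way round below 0.2 rad)) and horizontal distance between plate_blue and plate_amber below 0.15 m and horizontal distance between plate_amber and plate_green below 0.15 m and linear speed of each of plate_blue, plate_amber, pen below 0.02 m/s and x of pen in the frame of tray between -0.03 and 0.03 m and y of pen in the frame of tray between -0.03 and 0.03 m and height (world z) of pen below 0.018 m and angle between pen's own x axis and vertical between 1.45 and 1.69 rad and velocity of joint turntable between -0.05 and 0.05 rad/s); the robot touches nothing.
It fails at once if a bystander (round plate, pot or bottle) is moved by more than 30 mm (distance of any of round_plate, pot, cleaner from where it was at the start of the episode above 0.03 m).
It fails at once if a plate is dropped or flung (faster than 1.2 m/s) (linear speed of any of plate_blue, plate_amber, plate_green above 1.2 m/s).
Of plate_blue, plate_amber, plate_green only 2 to 3 are there at a start; the rules pass over those that are not, and their reading is None.
At some moment in a run one of pen may be knocked a few centimetres aside while the robot is not near it.
It also fails if it takes over 210 s, if anything falls off the work surface, if the arm or the gripper's body presses on something with over 40 N, if the wrist force passes 120 N, or if a joint passes its speed limit or range.

## Robot

A 6-joint arm with a two-finger parallel gripper is mounted at the origin on the work surface. World frame = base frame: x ahead of the robot, y to its left, z up, the work surface at z = 0. Lengths are in m, angles in rad, forces in N, time in s.
With the tool pointing down it reaches from about 0.25 to 0.725 m from the base axis. Payload 4 kg.
Tool frame: the origin (TCP) lies on the front face of the gripper's body, between the roots of the fingers; the fingertips stand 73 mm ahead of it and the grasp point (between the pads) lies 54 mm ahead of it; z points along the fingers, y is the direction in which the jaws open and shut (so a half turn about z gives the same grasp; the last joint's range is limited). The gripper opens to 85 mm and grips with 20 to 120 N. Pads are 22 mm wide; open, the fingers measure 114 mm over their backs; the gripper's body (76 mm by 85 mm) begins 54 mm behind the grasp point. The pads swing forward as they close: fully open they stand 13 mm farther back than shut.
Start: joints at [1.304, 0.241, 0.005, 1.335, 0, 1.571], TCP at [0.132, 0.482, 0.304] pointing down, gripper open.
Joint ranges: [-2.72, 2.72], [-1.05, 1.87], [-1.09, 1.28], [-1.99, 2.15], [-1.42, 1.44], [-3.14, 3.14]. Speed limits (rad/s): [2.79, 2.79, 3.14, 3.14, 3.14, 3.14].

## Interface

Orientations are given as a unit quaternion [x, y, z, w].
In Python, from workcell import sensors, camera, order gives the robot as it stands. The module is installed in compiled form; this text tells all that it offers.
- The arm moves only by the shell command python3 -m inch 'ROWS'. ROWS is JSON, one flat list of numbers, 5 for each row, row after row: the opening, from -1 (shut) to 1 (fully open), then the shift along the tool's x, y, z in mm, then the turn about the tool's z in units of 6 degrees (1.0 is 6 degrees). A call has 1 to 8 rows; each row is the pose to reach, as a shift and turn from the pose commanded when the call began, along the tool's axes at that moment; what a row does not reach only later rows make up. A row lasts 1/10 s, in which the tool goes at most 50 mm and 8.59 degrees, less where a joint would pass 70% of its speed; a pose out of reach is approached as far as the arm can. A call with a gripper value outside its range is refused whole. The fingers move at their own pace and stop on an object; the grip force is fixed at half the most. Time passes only in rows, so rows that repeat a pose let the fingers close. It gives the time, the measured TCP pose, the force and the opening at its end, in the units of the state.
- sensors.get_obs(): the state, without advancing time (a new reading comes with each control period).
- camera(name): name is "side" or "top" or "wrist"; returns a dict with "pixels" (480x640x3 uint8, red, green, blue), "intrinsics" (3x3 intrinsics, pixels), "k1" (the pictures are not rectified: a ray, as slopes to the right and down, at radius r is drawn at 1 + k1 r^2 times it, then the intrinsics apply), "extrinsics" (4x4, takes a point from camera to world coordinates). Camera axes: x right, y down, z forward; pixel columns grow to the right and rows downward; lengths in m; the calibration is good to about 2 mm. A picture is of the moment at which its call begins. There is no depth.
- order.job_done(): hands the job in, once; it reports no verdict.
The state is a dict: "clock": time; "joint_pos": joint angles; "joint_vel": joint speeds; "tau": joint torques, N m; "eef_pos": TCP position; "tool_rot": TCP orientation; "ft_force": force on the tool from outside, world axes, zero at the start; "ft_torque": the same for the moment, N m; "grip_width": finger opening in m.
Only numpy, scipy, OpenCV 4.12 (cv2) and the standard library are available. Lean on these libraries where they do the work, as an engineer would, in place of code of your own. Each camera call takes 0.05 s, during which the arm holds its last target.

## Working session

There is one attempt and no reset: what is moved stays moved. The work goes in short steps, Python scripts to look and compute and a shell command to move; the robot and the scene stay as the last step left them, time stands still between calls to the robot, and variables do not carry over. Pictures are saved under pics/ and viewed, and the job is handed in when it is done.

```bash
mkdir -p pics; ls; cat > h.py <<'E'
import numpy as np, cv2
from workcell import sensors, camera, order
from scipy.spatial.transform import Rotation as R
def snap(n,f=None):
    c=camera(n); 
    if f: cv2.imwrite('pics/'+f,c['pixels'][:,:,::-1])
    return c
def ray(c,uv):
    uv=np.atleast_2d(np.array(uv,float)); K=np.array(c['intrinsics']); k=c['k1']
    d=np.stack([(uv[:,0]-K[0,2])/K[0,0],(uv[:,1]-K[1,2])/K[1,1]],1)
    s=d.copy()
    for _ in range(30): s=d/(1+k*(s**2).sum(1,keepdims=True))
    E=np.array(c['extrinsics']); v=np.c_[s,np.ones(len(s))]@E[:3,:3].T
    return E[:3,3],v
def plane(c,uv,z):
    o,v=ray(c,uv); t=(z-o[2])/v[:,2]; return o+v*t[:,None]
def proj(c,P):
    P=np.atleast_2d(P); E=np.array(c['extrinsics']);K=np.array(c['intrinsics'])
    q=(P-E[:3,3])@E[:3,:3]; s=q[:,:2]/q[:,2:]; s=s*(1+c['k1']*(s**2).sum(1,keepdims=True))
    return s@np.diag([K[0,0],K[1,1]])+[K[0,2],K[1,2]]
E
python3 - <<'E'
from h import *
np.set_printoptions(precision=3,suppress=True)
for n in ['side','top','wrist']:
    c=snap(n,n+'0.png'); print(n,c['k1'],np.array(c['intrinsics'])[0],np.array(c['extrinsics']))
print(sensors.get_obs())
E
```

```text
pics
side -0.025052018025174434 [486.933   0.    322.408] [[ 0.968 -0.155  0.198  0.432]
 [-0.252 -0.608  0.753 -0.657]
 [ 0.003 -0.778 -0.628  0.645]
 [ 0.     0.     0.     1.   ]]
top -0.06044534297057428 [563.247   0.    325.435] [[ 0.006 -0.987  0.16   0.468]
 [-1.    -0.006 -0.004 -0.011]
 [ 0.005 -0.16  -0.987  1.078]
 [ 0.     0.     0.     1.   ]]
wrist -0.014129188320098783 [393.313   0.    318.474] [[ 0.263  0.921  0.288  0.058]
 [ 0.965 -0.25  -0.081  0.503]
 [-0.002  0.299 -0.954  0.374]
 [ 0.     0.     0.     1.   ]]
{'clock': 0.15, 'joint_pos': array([ 1.304,  0.241,  0.004,  1.335, -0.   ,  1.571]), 'joint_vel': array([-0.   , -0.003,  0.005, -0.   , -0.   , -0.   ]), 'tau': array([ -0.   , -37.263,  25.264,   0.012,  -0.   ,  -0.   ]), 'eef_pos': array([0.132, 0.482, 0.303]), 'tool_rot': array([ 0.133,  0.991, -0.001, -0.   ]), 'ft_force': array([0.101, 0.201, 0.435]), 'ft_torque': array([-0.045, -0.023, -0.005]), 'grip_width': 0.08539966947094511}
```

View pics/top0.png

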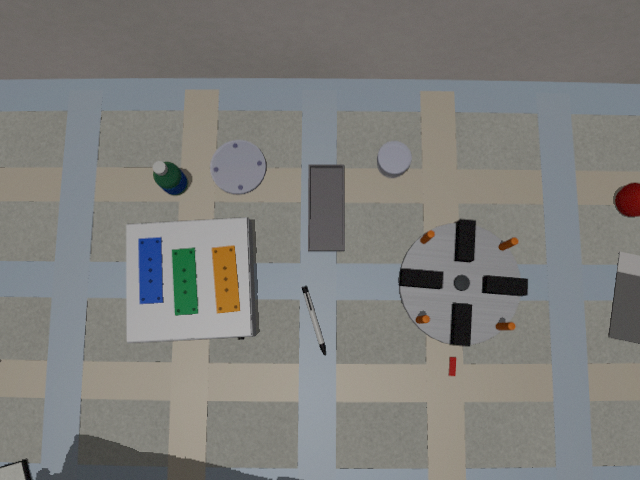

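View pics/side0.png

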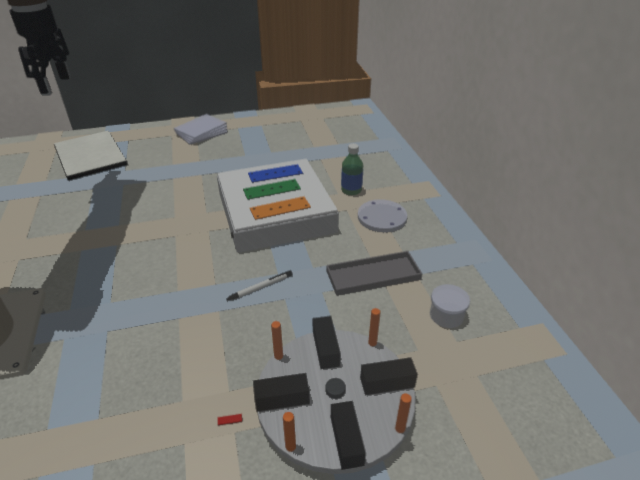

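View pics/wrist0.png

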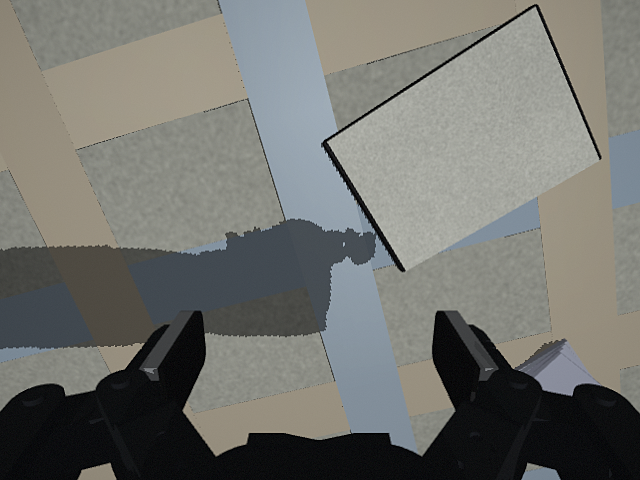

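```bash
cat >> h.py <<'E'
np.set_printoptions(precision=4,suppress=True)
def masks(img):
    h=cv2.cvtColor(img,cv2.COLOR_RGB2HSV); H,S,V=[h[:,:,i].astype(int) for i in range(3)]
    m={}
    m['blue']=(H>105)&(H<125)&(S>150)&(V>90)
    m['green']=(H>55)&(H<85)&(S>120)&(V>60)
    m['amber']=(H>=14)&(H<26)&(S>150)&(V>120)
    m['peg']=(H>=3)&(H<14)&(S>150)&(V>80)
    m['red']=((H<4)|(H>175))&(S>150)&(V>80)
    return {k:(v*255).astype(np.uint8) for k,v in m.items()}
def plates(c,z=0.0625,zs={},amin=300):
    out={}
    ms=masks(c['pixels'])
    for k in ['blue','green','amber']:
        m=cv2.morphologyEx(ms[k],cv2.MORPH_CLOSE,np.ones((7,7)))
        cs,_=cv2.findContours(m,0,2)
        for ct in cs:
            if cv2.contourArea(ct)<amin: continue
            p=plane(c,ct[:,0,:],zs.get(k,z))[:,:2]
            r=cv2.minAreaRect((p*1000).astype(np.float32))
            (cx,cy),(w,h),a=r
            if w<h: w,h,a=h,w,a+90
            a=(a+90)%180-90
            uv=ct[:,0,:].mean(0)
            print(k,'px',uv.round(0),'ctr',np.round([cx,cy],1),'size',np.round([w,h],1),'ang deg',round(a,1))
            out.setdefault(k,[]).append((cx,cy,a,w,h))
    return out
E
python3 - <<'E'
from h import *
c=snap('top'); plates(c)
ms=masks(c['pixels'])
for k,z in [('red',0.0),('peg',0.11),('amber',.11)]:
    cs,_=cv2.findContours(ms[k],0,2)
    for ct in cs:
        if cv2.contourArea(ct)<20: continue
        r=cv2.minAreaRect(ct); p=plane(c,[r[0]],z); print(k,np.round(r[0],1),cv2.contourArea(ct),p)
# panel
g=cv2.cvtColor(c['pixels'],cv2.COLOR_RGB2GRAY)
for u in range(130,300,10): print(u,g[280,u],end=' ')
print()
m=((c['pixels'].min(2)>200)*255).astype(np.uint8)
cs,_=cv2.findContours(m,0,2)
for ct in cs:
    if cv2.contourArea(ct)>2000:
        p=plane(c,ct[:,0,:],0.06)[:,:2]*1000
        print('white',cv2.minAreaRect(p.astype(np.float32)))
        q=cv2.approxPolyDP(ct,6,True)[:,0]; print(q.tolist(),plane(c,q,0.06)[:,:2])
im=cv2.resize(c['pixels'][200:360,380:540],None,fx=4,fy=4,interpolation=cv2.INTER_CUBIC);cv2.imwrite('pics/tt.png',im[:600,:,::-1])
im=cv2.resize(c['pixels'][160:360,100:370],None,fx=2.9,fy=2.9,interpolation=cv2.INTER_CUBIC);cv2.imwrite('pics/pp.png',im[:600,:,::-1])
E
```

```text
blue px [153. 271.] ctr [572.7 304.1] size [117.5  40.8] ang deg 4.2
green px [186. 279.] ctr [553.3 240.5] size [118.3  41.2] ang deg 5.3
amber px [225. 278.] ctr [557.8 166. ] size [118.2  40.8] ang deg 6.5
red [452. 366.] 89.0 [[ 0.4012 -0.2543  0.    ]]
red [629.5 200. ] 427.5 [[ 0.7251 -0.6233  0.    ]]
peg [505. 326.] 55.5 [[ 0.4751 -0.3228  0.11  ]]
peg [422.  318.5] 31.0 [[ 0.4877 -0.1799  0.11  ]]
peg [507.9 243.8] 89.5 [[ 0.6178 -0.334   0.11  ]]
peg [427.  236.5] 50.5 [[ 0.6298 -0.1916  0.11  ]]
amber [225.5 279. ] 1382.5 [[0.5532 0.1578 0.11  ]]
130 164 140 69 150 39 160 69 170 168 180 80 190 84 200 168 210 170 220 115 230 120 240 171 250 106 260 145 270 144 280 145 290 146
```

View pics/tt.png

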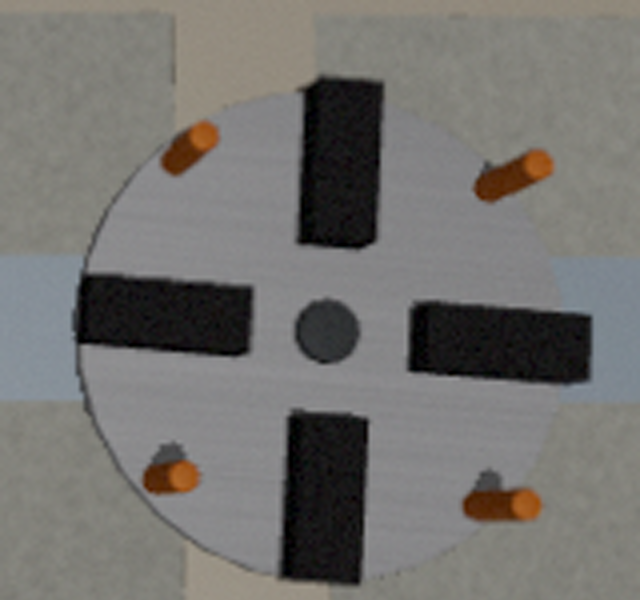

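View pics/pp.png

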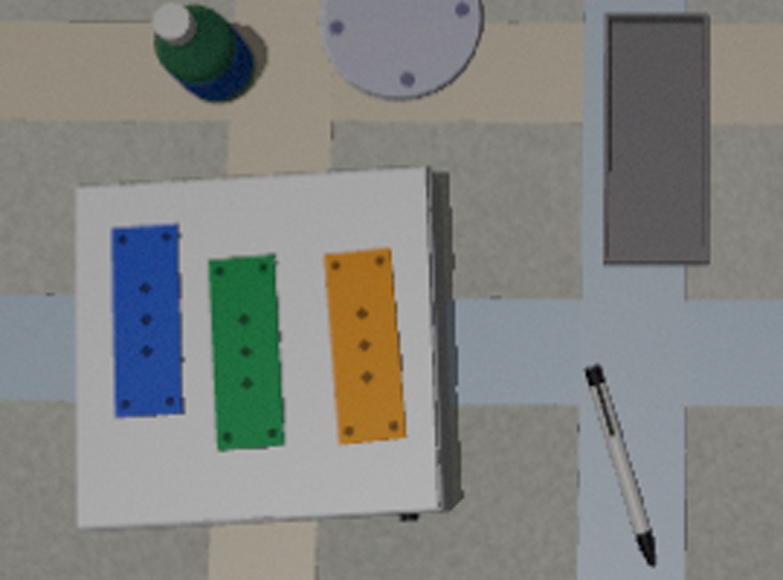

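```bash
python3 - <<'E'
from h import *
c=snap('top')
f=lambda a,s,o:(np.array(a)+.5)/s-.5+np.array(o)
p=plane(c,f([(201,137),(537,164),(523,505),(182,475)],4,(380,200)),.11)[:,:2]
ctr=p.mean(0);print('pegs',p,ctr,np.linalg.norm(p-ctr,axis=1),np.degrees(np.arctan2(*(p-ctr).T[::-1]))-[45,-45,-135,135])
red=np.array([.4012,-.2543]);d=ctr-red;print('mark dist',np.linalg.norm(d),np.degrees(np.arctan2(d[1],d[0])))
# blocks corners at z=.067
b=[[(304,81),(383,82),(377,243),(299,241)],[(84,276),(252,286),(249,354),(78,343)],[(416,305),(592,317),(589,383),(411,371)],[(290,415),(367,417),(360,584),(283,580)]]
for q in b:
    P=plane(c,f(q,4,(380,200)),.067)[:,:2]; m=P.mean(0)-ctr; print(np.linalg.norm(m),np.degrees(np.arctan2(m[1],m[0])))
P=plane(c,f([(76,187),(428,168),(441,511),(80,527)],2.9,(100,160)),.06)[:,:2]
print('panel',P,[np.linalg.norm(P[i]-P[i-1]) for i in range(4)])
e=P[2]-P[3]; print('front mid',(P[2]+P[3])/2,'edge ang',np.degrees(np.arctan2(e[1],e[0]))+90,'side ang',np.degrees(np.arctan2(*(P[0]-P[3])[::-1])),np.degrees(np.arctan2(*(P[1]-P[2])[::-1])))
pen=plane(c,f([(593,372),(649,560)],2.9,(100,160)),.006)[:,:2]; d=pen[0]-pen[1];print('pen',pen,pen.mean(0),np.linalg.norm(d),np.degrees(np.arctan2(d[1],d[0])))
T=plane(c,f([(607,14),(709,14),(709,264),(604,263)],2.9,(100,160)),.016)[:,:2]; d=T[0]-T[3];print('tray',T,T.mean(0),np.linalg.norm(d),np.degrees(np.arctan2(d[1],d[0])))
E
```

```text
pegs [[ 0.6345 -0.1967]
 [ 0.6235 -0.3449]
 [ 0.4753 -0.3321]
 [ 0.4879 -0.1853]] [ 0.5553 -0.2647] [0.1044 0.1052 0.1046 0.1042] [-4.3362 -4.615  -4.8798 -4.7082]
mark dist 0.1544478580959587 -3.8764309381531716
0.07588170301060175 -3.184666292248177
0.07775590473356901 86.16408192263765
0.07553619548880537 -95.66472713793492
0.07719908286791348 174.26091612531937
panel [[0.6578 0.3551]
 [0.6713 0.1301]
 [0.4562 0.1163]
 [0.4441 0.34  ]] [np.float64(0.21424220949941572), np.float64(0.2254752030263769), np.float64(0.21554238477800705), np.float64(0.223998219287514)]
front mid [0.4502 0.2281] edge ang 3.1174936845303165 side ang 4.062020273863529 3.6647009435326154
pen [[ 0.5465  0.0255]
 [ 0.4253 -0.012 ]] [0.4859 0.0067] 0.1268287997934762 17.189916083967848
tray [[ 0.7867  0.0185]
 [ 0.7872 -0.0502]
 [ 0.6171 -0.0502]
 [ 0.6173  0.0187]] [ 0.7021 -0.0158] 0.16939171976569306 -0.06208914482821185
```

```bash
cat >> h.py <<'E'
PA=np.radians(3.6); FM=np.array([.449,.228]); SA=np.radians(-4.4); SC=np.array([.5553,-.2647]); LOAD=SC-.087*np.array([np.cos(SA),np.sin(SA)])
def ux(a): return np.array([np.cos(a),np.sin(a)])
def pan(p):
    d=np.array(p)-FM; return np.array([d@ux(PA), d@ux(PA+np.pi/2)])
def go(x,y,z,deg):
    """needed tool shift (mm) and turn (6deg units) for TCP x,y,z, jaw y axis at 90+deg"""
    o=sensors.get_obs(); Rm=R.from_quat(o['tool_rot']).as_matrix(); d=(np.array([x,y,z])-o['eef_pos'])*1000
    cur=np.degrees(np.arctan2(Rm[1,1],Rm[0,1]))-90
    t=(deg-cur+180)%360-180
    print('shift',(Rm.T@d).round(1),'turn units',round(-t/6,2),'cur',o['eef_pos'].round(4),'yaw',round(cur,2),'F',o['ft_force'].round(1),'w',round(o['grip_width'],4),'t',round(o['clock'],1))
E
python3 - <<'E'
from h import *
print(pan([.5727,.3041]),pan([.5578,.166]),pan([.5533,.2405]),LOAD)
p=np.array([.5727,.3041])+.025*ux(np.radians(4.2)); print(p)
go(*p,.20,4.2)
E
```

```text
[0.1282 0.0682] [ 0.1047 -0.0687] [0.1049 0.0059] [ 0.4686 -0.258 ]
[0.5976 0.3059]
shift [-495.8  -47.   103.6] turn units -3.25 cur [0.1318 0.4821 0.3035] yaw -15.29 F [-0.9  0.3 -0.6] w 0.0856 t 0.2
```

```bash
python3 -m inch '[-1,-200,-20,20,-1.4, -1,-400,-40,40,-3.25, -1,-496,-47,60,-3.25, -1,-496,-47,60,-3.25,-1,-496,-47,60,-3.25,-1,-496,-47,60,-3.25,-1,-496,-47,60,-3.25,-1,-496,-47,60,-3.25]'
python3 -m inch '[-1,0,0,0,0,-1,0,0,0,0,-1,0,0,0,0,-1,0,0,0,0]'
python3 -c "
from h import *
go(.5976,.3059,.155,4.2)
c=snap('wrist','w1.png')"
```

```text
clock: 1.05
eef_pos: [0.4946, 0.3448, 0.2576]
tool_rot: [-0.037, 0.999, 0.0, -0.0]
ft_force: [0.8, 0.9, -0.2]
grip_width: -0.0002
clock: 1.45
eef_pos: [0.4917, 0.3467, 0.2584]
tool_rot: [-0.038, 0.999, 0.0, 0.0]
ft_force: [0.4, 0.5, 0.7]
grip_width: -0.0001
shift [-102.6  -48.7  103.4] turn units 0.02 cur [0.4917 0.3467 0.2584] yaw 4.33 F [0.4 0.5 0.7] w -0.0001 t 1.4
```

View pics/w1.png

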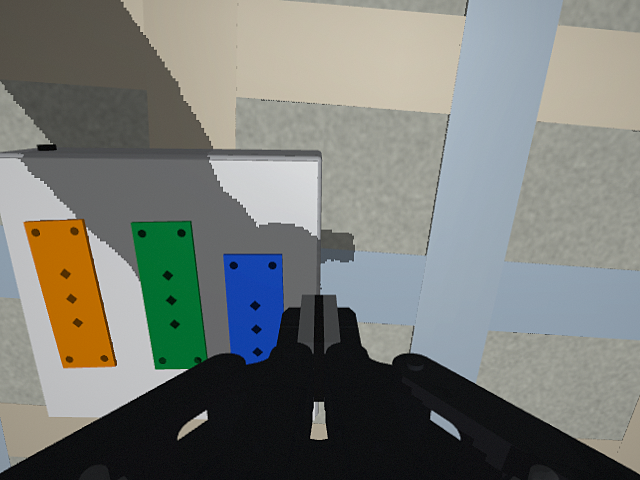

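```bash
python3 -m inch '[-1,-40,-20,0,0,-1,-80,-40,20,0,-1,-103,-49,60,0,-1,-103,-49,95,0,-1,-103,-49,95,0,-1,-103,-49,95,0,-1,-103,-49,95,0]'
python3 -c "
from h import *
go(.5976,.3059,.136,4.2)
c=snap('wrist','w2.png'); plates(c)"
```

```text
clock: 2.2
eef_pos: [0.5995, 0.3061, 0.166]
tool_rot: [-0.038, 0.999, 0.001, 0.002]
ft_force: [0.0, -0.1, 0.7]
grip_width: 0.0002
shift [ 2.1 -0.1 30. ] turn units 0.02 cur [0.5995 0.3061 0.166 ] yaw 4.31 F [ 0.  -0.1  0.7] w 0.0002 t 2.2
blue px [325. 254.] ctr [572.9 306. ] size [120.3  42.3] ang deg 4.3
green px [177. 169.] ctr [553.5 241.9] size [120.9  42.9] ang deg 5.5
amber px [ 51. 165.] ctr [558.2 166.3] size [121.   43.4] ang deg 6.4
```

View pics/w2.png

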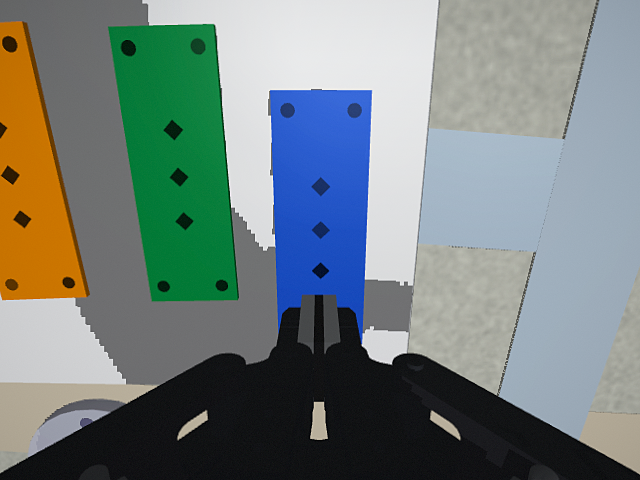

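```bash
python3 -m inch '[-1,0,0,15,0,-1,0,0,25,0,-1,0,0,28,0,-1,0,0,28,0]'
python3 -m inch '[-1,0,0,1.5,0,-1,0,0,1.5,0]'
```

```text
clock: 2.65
eef_pos: [0.5993, 0.305, 0.1359]
tool_rot: [-0.037, 0.999, 0.0, 0.001]
ft_force: [0.8, -0.0, 0.5]
grip_width: -0.0002
clock: 2.85
eef_pos: [0.5998, 0.3052, 0.1357]
tool_rot: [-0.037, 0.999, 0.001, 0.001]
ft_force: [-1.2, 0.5, 5.9]
grip_width: 0.0001
```

```bash
python3 -m inch '[-1,8,0,0.5,0,-1,18,0,0.5,0,-1,28,0,0.5,0,-1,38,0,0.5,0,-1,38,0,0.5,0]'
python3 -c "
from h import *
c=snap('wrist'); plates(c);go(.5,.3,.136,4.2)"
```

```text
clock: 3.35
eef_pos: [0.5615, 0.3025, 0.1357]
tool_rot: [-0.037, 0.999, 0.001, 0.002]
ft_force: [-1.2, -0.4, 7.6]
grip_width: -0.0001
blue px [328. 272.] ctr [529.5 303.3] size [108.2  42.4] ang deg 4.4
green px [165. 279.] ctr [550.7 241.6] size [114.6  43.2] ang deg 5.4
amber px [ 32. 298.] ctr [569.2 187.6] size [107.4  28.6] ang deg -9.8
shift [61.7  2.  -0.5] turn units 0.01 cur [0.5617 0.3025 0.1357] yaw 4.24 F [-0.7  0.2  7. ] w 0.0002 t 3.4
```

```bash
python3 -m inch '[-1,10,0,0,0,-1,22,0,0,0,-1,34,0,0,0,-1,46,0,0,0,-1,58,0,0,0,-1,68,0,0,0,-1,70,0,0,0,-1,70,0,0,0]'
python3 -c "
from h import *
c=snap('top','t1.png'); plates(c);go(.5,.3,.136,4.2)"
```

```text
clock: 4.2
eef_pos: [0.4924, 0.2976, 0.1357]
tool_rot: [-0.037, 0.999, 0.001, 0.002]
ft_force: [-1.3, 0.8, 7.9]
grip_width: 0.0
blue px [148. 339.] ctr [445.3 295.5] size [74.8 41.4] ang deg 4.8
green px [186. 278.] ctr [553.1 240.7] size [118.6  41.7] ang deg 5.2
amber px [226. 277.] ctr [557.6 166.4] size [118.1  41.6] ang deg 6.5
shift [-7.7  1.9 -0.3] turn units 0.01 cur [0.4925 0.2976 0.1357] yaw 4.23 F [-1.   0.5  8.2] w 0.0002 t 4.2
```

View pics/t1.png

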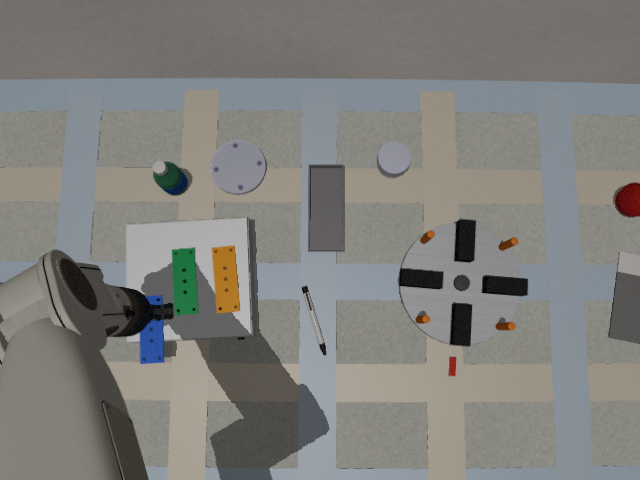

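```bash
python3 -m inch '[-1,0,0,-10,0,1,0,0,-40,0,1,0,0,-70,0,1,40,0,-70,0,1,40,0,-70,0,1,40,0,-70,0]'
python3 -c "
from h import *
c=snap('wrist','w3.png'); plates(c); c=snap('top','t2.png'); o=plates(c)['blue'][0]
p=np.array(o[:2])/1000; 
go(.5,.3,.136,4.2)"
```

```text
clock: 4.85
eef_pos: [0.4509, 0.2937, 0.2036]
tool_rot: [-0.037, 0.999, 0.0, 0.0]
ft_force: [0.2, -0.4, 1.0]
grip_width: 0.072
blue px [335. 262.] ctr [466.5 298.8] size [120.7  42.2] ang deg 4.1
green px [226. 399.] ctr [543.5 244.6] size [101.9  35.6] ang deg 5.3
amber px [125. 459.] ctr [610.1 171.7] size [28.3 17.8] ang deg -82.8
amber px [ 98. 353.] ctr [523.1 162.9] size [48.5 42.3] ang deg 6.6
blue px [152. 335.] ctr [466.9 296.7] size [118.6  40.7] ang deg 4.1
green px [186. 278.] ctr [553.1 240.7] size [118.6  41.7] ang deg 5.4
amber px [226. 277.] ctr [557.9 166.1] size [118.3  41.6] ang deg 6.2
shift [-48.    2.4  67.4] turn units 0.0 cur [0.4522 0.294  0.2034] yaw 4.21 F [ 0.4 -1.   0.8] w 0.0848 t 5.0
```

View pics/w3.png

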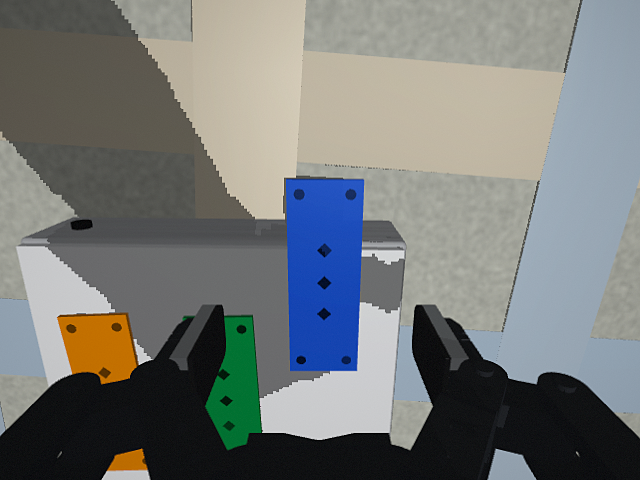

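```bash
python3 -c "
from h import *
go(.4258,.2948,.113,4.2)"
python3 -m inch '[1,10,0,20,0,1,26.5,-1,30,0,1,26.5,-1,30,0,1,26.5,-1,30,0]'
python3 -c "
from h import *
go(.4258,.2948,.113,4.2)"
```

```text
shift [26.4  2.7 90.4] turn units 0.0 cur [0.4522 0.294  0.2034] yaw 4.21 F [ 0.4 -1.   0.8] w 0.0848 t 5.0
clock: 5.35
eef_pos: [0.4262, 0.2911, 0.1731]
tool_rot: [-0.037, 0.999, 0.0, 0.0]
ft_force: [-0.4, 0.2, 0.1]
grip_width: 0.0852
shift [ 0.1  3.7 60.1] turn units 0.0 cur [0.4262 0.2911 0.1731] yaw 4.21 F [-0.4  0.2  0.1] w 0.0852 t 5.3
```

```bash
python3 -m inch '[1,0,3.5,20,0,1,0,3.5,40,0,1,0,3.5,55,0,1,0,3.5,60,0,1,0,3.5,60,0]'
python3 -c "
from h import *
go(.4258,.2948,.113,4.2)
c=snap('wrist','w4.png');snap('side','s4.png')"
```

```text
clock: 5.85
eef_pos: [0.4258, 0.2944, 0.1129]
tool_rot: [-0.037, 0.999, -0.0, 0.0]
ft_force: [0.4, -1.0, 0.4]
grip_width: 0.0853
shift [-0.   0.3 -0.1] turn units -0.0 cur [0.4258 0.2944 0.1129] yaw 4.19 F [ 0.4 -1.   0.4] w 0.0853 t 5.8
```

View pics/w4.png

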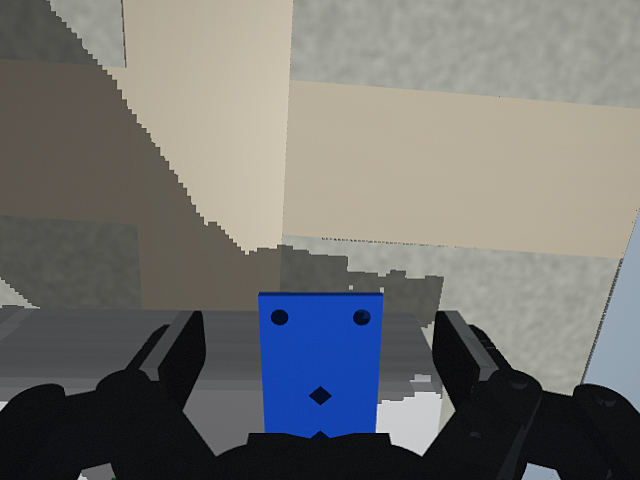

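```bash
python3 -m inch '[-1,0,0,0,0,-1,0,0,0,0,-1,0,0,0,0,-1,0,0,0,0,-1,0,0,0,0]'
python3 -m inch '[-1,0,0,-3,0,-1,0,0,-8,0,-1,0,0,-20,0,-1,0,0,-30,0,-1,0,0,-30,0]'
python3 -c "
from h import *
go(.4258,.2948,.113,4.2)
c=snap('wrist','w5.png');plates(c,z=.0945);snap('side','s5.png')"
```

```text
clock: 6.45
eef_pos: [0.4252, 0.2945, 0.1136]
tool_rot: [-0.037, 0.999, 0.0, 0.0]
ft_force: [-0.8, -0.4, 3.2]
grip_width: 0.0398
clock: 6.95
eef_pos: [0.4261, 0.2951, 0.1451]
tool_rot: [-0.037, 0.999, 0.001, 0.002]
ft_force: [-0.2, 0.2, -1.7]
grip_width: 0.0399
shift [ 0.4 -0.3 32.1] turn units 0.0 cur [0.4261 0.2951 0.1451] yaw 4.21 F [-0.2  0.2 -1.7] w 0.0399 t 7.0
blue px [317. 383.] ctr [437.2 296.8] size [61.2 42.3] ang deg 4.4
green px [175. 453.] ctr [482.  241.7] size [25.5 15.3] ang deg -4.4
amber px [ 25. 438.] ctr [474.3 181.6] size [35.5 13.5] ang deg -47.6
```

View pics/w5.png

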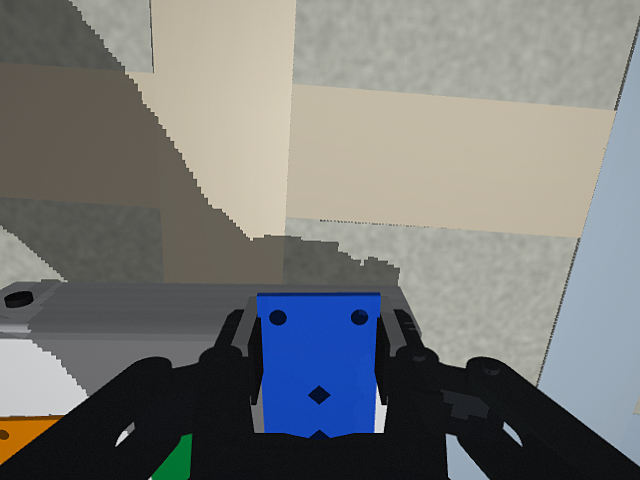

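View pics/s5.png

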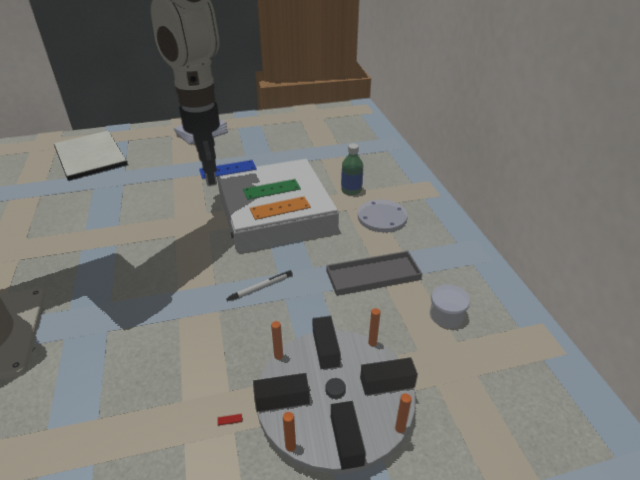

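```bash
python3 -c "
from h import *
p=LOAD-.0413*ux(SA); print(p); go(*p,.22,-4.4)"
python3 -m inch '[-1,0,0,-40,0,-1,0,-10,-75,0,-1,0,-40,-75,0,-1,0,-80,-75,0.4,-1,0,-120,-75,0.8,-1,0,-160,-75,1.2,-1,0,-200,-75,1.43,-1,0,-230,-75,1.43]'
python3 -c "
from h import *
p=LOAD-.0413*ux(SA); print(p); go(*p,.22,-4.4)"
```

```text
[ 0.4274 -0.2549]
shift [  38.2 -548.   -76.9] turn units 1.44 cur [0.4253 0.2945 0.1436] yaw 4.22 F [-0.6 -0.5 -1.3] w 0.04 t 7.0
clock: 7.85
eef_pos: [0.4413, 0.0628, 0.2176]
tool_rot: [0.039, 0.999, -0.0, -0.0]
ft_force: [0.2, -0.5, -0.4]
grip_width: 0.0397
[ 0.4274 -0.2549]
shift [ -10.8 -317.8   -2.2] turn units -0.01 cur [0.4413 0.0628 0.2176] yaw -4.46 F [ 0.2 -0.5 -0.4] w 0.0397 t 7.8
```

```bash

python3 -m inch '[-1,-2,-40,0,0,-1,-4,-80,0,0,-1,-6,-120,0,0,-1,-8,-160,0,0,-1,-9,-200,0,0,-1,-10,-240,0,0,-1,-11,-280,0,0,-1,-11,-305,0,0]'
python3 -m inch '[-1,0,-10,0,0,-1,0,-12,0,0,-1,0,-12,0,0]'
python3 -c "
from h import *
p=LOAD-.0413*ux(SA); print(p); go(*p,.121,-4.4)
c=snap('top','t6.png');plates(c,z=.169); c=snap('wrist'); plates(c,z=.169)"
```

```text
clock: 8.65
eef_pos: [0.4291, -0.2426, 0.2176]
tool_rot: [0.039, 0.999, -0.0, -0.0]
ft_force: [-0.1, 0.6, -0.7]
grip_width: 0.0403
clock: 8.95
eef_pos: [0.4285, -0.2514, 0.2176]
tool_rot: [0.038, 0.999, 0.0, -0.0]
ft_force: [-0.1, -0.2, -0.8]
grip_width: 0.04
[ 0.4274 -0.2549]
shift [ 0.7 -3.6 96.6] turn units 0.01 cur [ 0.4285 -0.2514  0.2176] yaw -4.35 F [-0.1 -0.2 -0.8] w 0.04 t 8.9
blue px [474. 324.] ctr [ 486.3 -254.3] size [86.3 42.3] ang deg -3.8
green px [186. 279.] ctr [544.3 214.2] size [105.9  37. ] ang deg 5.2
amber px [225. 278.] ctr [548.3 147.5] size [105.9  36.5] ang deg 6.5
blue px [313. 382.] ctr [ 438.  -250.7] size [60.1 41.7] ang deg -4.0
amber px [436. 335.] ctr [ 428. -210.] size [28.3  4.4] ang deg 26.4
```

View pics/t6.png

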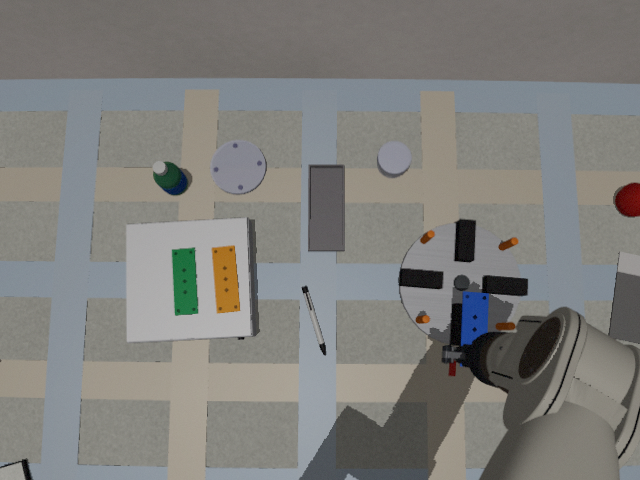

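```bash

python3 -m inch '[-1,0.5,-3.5,30,0,-1,0.5,-3.5,60,0,-1,0.5,-3.5,80,0,-1,0.5,-3.5,88,0,-1,0.5,-3.5,92,0,-1,0.5,-3.5,92,0,-1,0.5,-3.5,92,0]'
python3 -c "
from h import *
p=LOAD-.0413*ux(SA); go(*p,.121,-4.4)
c=snap('top');plates(c,z=.074); snap('side','s6.png')"
```

```text
clock: 9.75
eef_pos: [0.4287, -0.2556, 0.127]
tool_rot: [0.038, 0.999, -0.001, 0.001]
ft_force: [0.1, -0.2, -0.3]
grip_width: 0.0399
shift [1.4 0.7 6. ] turn units 0.01 cur [ 0.4287 -0.2556  0.127 ] yaw -4.34 F [ 0.1 -0.2 -0.3] w 0.0399 t 9.8
blue px [464. 321.] ctr [ 487.1 -259.6] size [86.2 42.5] ang deg -4.4
green px [185. 281.] ctr [552.4 237.7] size [116.8  40.8] ang deg 5.2
amber px [225. 278.] ctr [556.8 164. ] size [116.9  40.3] ang deg 6.5
```

View pics/s6.png

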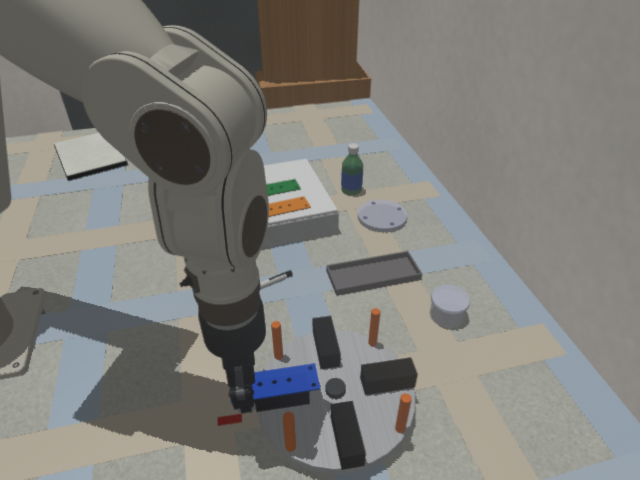

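```bash

python3 -m inch '[-1,1.5,0,3,0,-1,1.5,0.5,5,0,-1,1.5,0.5,5,0]'
python3 -m inch '[-1,0,0,0.7,0,-1,0,0,0.7,0]'
```

```text
clock: 10.15
eef_pos: [0.4263, -0.2549, 0.1209]
tool_rot: [0.038, 0.999, 0.0, 0.0]
ft_force: [-1.6, -0.2, 0.1]
grip_width: 0.04
clock: 10.35
eef_pos: [0.4264, -0.255, 0.1206]
tool_rot: [0.038, 0.999, -0.0, 0.0]
ft_force: [-1.3, 0.7, 5.1]
grip_width: 0.0394
```

Contact with 5 N; release.

```bash

python3 -m inch '[0.2,0,0,0,0,0.3,0,0,0,0,0.5,0,0,0,0,1,0,0,0,0,1,0,0,0,0]'
python3 -m inch '[1,0,0,-30,0,1,0,0,-60,0,1,0,0,-90,0,1,0,0,-100,0,1,0,0,-100,0]'
python3 -c "
from h import *
go(.4879,-.1853,.2,-4.4)
c=snap('top','t7.png');plates(c,z=.07); c=snap('wrist','w7.png'); plates(c,z=.07)"
```

```text
clock: 10.85
eef_pos: [0.4264, -0.2548, 0.1201]
tool_rot: [0.038, 0.999, 0.0, -0.0]
ft_force: [0.5, -0.1, 0.9]
grip_width: 0.0855
clock: 11.35
eef_pos: [0.4274, -0.2554, 0.2218]
tool_rot: [0.038, 0.999, -0.001, 0.002]
ft_force: [0.4, 0.2, -0.3]
grip_width: 0.0854
shift [-54.9  74.5  21.8] turn units 0.01 cur [ 0.4274 -0.2554  0.2218] yaw -4.37 F [ 0.4  0.2 -0.3] w 0.0854 t 11.3
blue px [460. 330.] ctr [ 478.5 -258.1] size [98.7 42. ] ang deg -3.8
green px [186. 279.] ctr [552.7 238.6] size [117.4  40.9] ang deg 5.3
amber px [225. 278.] ctr [557.1 164.6] size [117.4  40.4] ang deg 6.6
blue px [320. 316.] ctr [ 467.7 -257.1] size [121.   42.3] ang deg -4.2
```

View pics/w7.png

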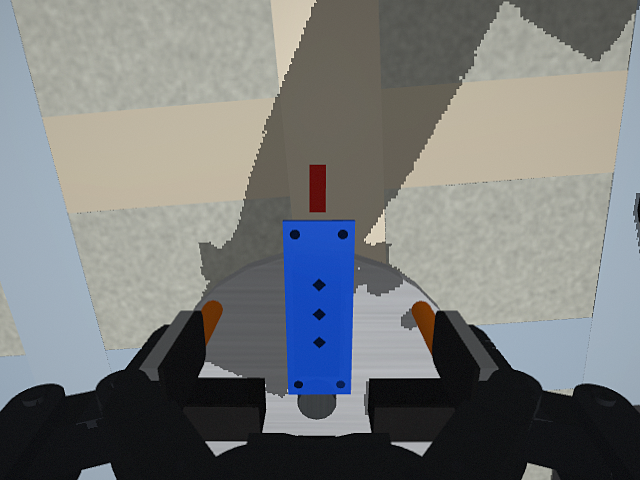

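```bash

python3 -m inch '[-0.3,-20,30,0,0,-0.39,-45,60,0,0,-0.39,-55,74.5,0,0,-0.39,-55,74.5,10,0,-0.39,-55,74.5,20,0,-0.39,-55,74.5,20,0,-0.39,-55,74.5,20,0]'
python3 -c "
from h import *
go(.4879,-.1853,.152,-4.4)
c=snap('wrist','w8.png'); snap('side','s8.png')"
```

```text
clock: 12.15
eef_pos: [0.4857, -0.1853, 0.1991]
tool_rot: [0.039, 0.999, 0.0, -0.001]
ft_force: [0.2, 0.4, 0.0]
grip_width: 0.0261
shift [-2.3  0.1 47.1] turn units -0.01 cur [ 0.4857 -0.1853  0.1991] yaw -4.45 F [0.2 0.4 0. ] w 0.0261 t 12.2
```

View pics/w8.png

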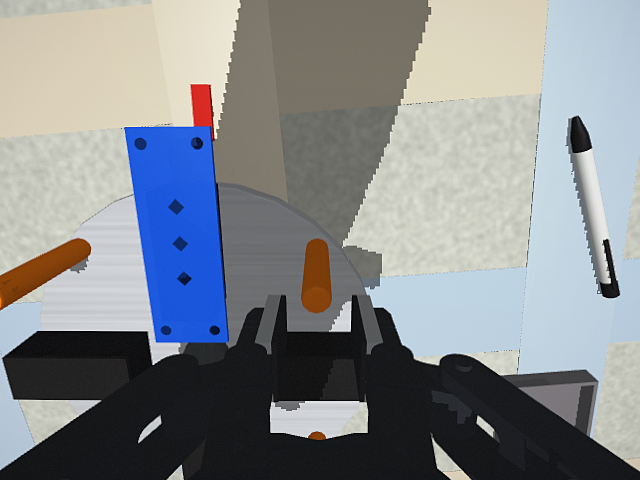

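View pics/s8.png

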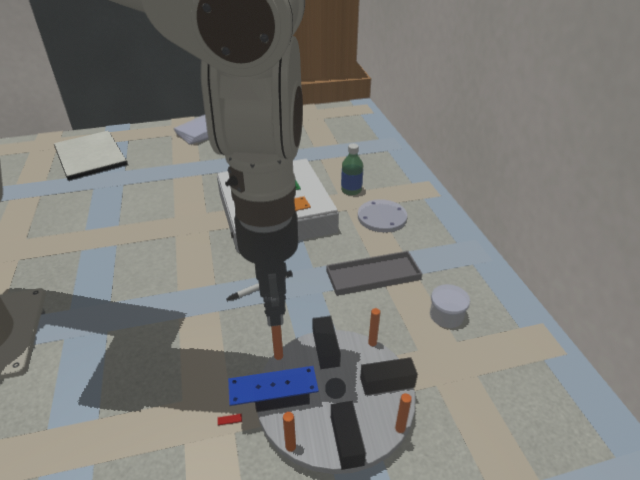

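```bash

python3 -c "
from h import *
c=snap('wrist'); p=plane(c,[(316,299)],.11)[0]; print(p); go(p[0],p[1],.152,-4.4)"
```

```text
[ 0.4884 -0.1859  0.11  ]
shift [-1.6 -0.3 48.5] turn units -0.01 cur [ 0.4868 -0.1855  0.2005] yaw -4.44 F [ 0.1 -0.2  0.4] w 0.0258 t 12.3
```

```bash

python3 -m inch '[-0.39,-2,0,20,0,-0.39,-2,0,40,0,-0.39,-2,0,48.5,0,-0.39,-2,0,48.5,0]'
python3 -m inch '[-0.39,6.2,-6.8,0,0,-0.39,11.8,-14,0,0,-0.39,16.7,-21.8,0,0,-0.39,20.9,-29.9,0,0,-0.39,24.4,-38.3,0,0,-0.39,27.2,-47.1,0,0,-0.39,29.2,-56,0,0,-0.39,30.4,-65.1,0,0]'
python3 -c "
from h import *
c=snap('wrist','w9.png'); plates(c,z=.07)"
```

```text
clock: 12.7
eef_pos: [0.4881, -0.1849, 0.1508]
tool_rot: [0.038, 0.999, 0.0, -0.001]
ft_force: [0.4, 0.4, 0.7]
grip_width: 0.026
clock: 13.5
eef_pos: [0.4512, -0.2467, 0.1515]
tool_rot: [0.038, 0.999, 0.002, -0.002]
ft_force: [-2.7, 4.7, -0.3]
grip_width: 0.0262
blue px [282. 422.] ctr [ 509.8 -266.6] size [19.2 13.5] ang deg -4.4
blue px [151. 316.] ctr [ 455.2 -322.3] size [66.  43.9] ang deg 30.7
amber px [336. 330.] ctr [ 462.3 -237.1] size [53.8 17.4] ang deg -6.6
```

View pics/w9.png

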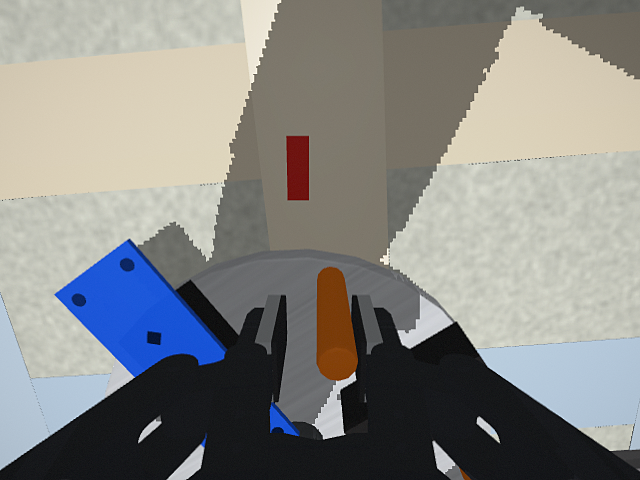

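```bash

python3 -m inch '[-0.39,0.4,-9.2,0,0,-0.39,0,-18.3,0,0,-0.39,-1.2,-27.4,0,0,-0.39,-3.2,-36.3,0,0,-0.39,-6,-45.1,0,0,-0.39,-9.4,-53.5,0,0,-0.39,-13.7,-61.6,0,0,-0.39,-18.6,-69.4,0,0]'
python3 -m inch '[-0.39,-5.6,-7.3,0,0,-0.39,-11.8,-14,0,0,-0.39,-11.8,-14,0,0,-0.39,-11.8,-14,0,0]'
python3 -c "
from h import *
c=snap('wrist','w10.png'); plates(c,z=.07);go(.4753,-.3321,.152,-4.4)"
```

```text
clock: 14.35
eef_pos: [0.4673, -0.3188, 0.1517]
tool_rot: [0.038, 0.999, 0.0, -0.0]
ft_force: [0.8, 0.0, 0.6]
grip_width: 0.0261
clock: 14.75
eef_pos: [0.4775, -0.3327, 0.1513]
tool_rot: [0.038, 0.999, 0.0, -0.0]
ft_force: [-0.6, 0.5, 0.1]
grip_width: 0.0262
blue px [195. 457.] ctr [ 558.8 -399.8] size [35.9  9.4] ang deg -42.8
blue px [322. 423.] ctr [ 538.4 -336.5] size [46.6 22.2] ang deg 87.8
amber px [309. 327.] ctr [ 485.5 -337.2] size [53.5 17.5] ang deg -4.3
amber px [613. 277.] ctr [ 475.1 -203.1] size [29.7 11.8] ang deg 56.6
shift [ 2.1  0.2 -0.6] turn units 0.01 cur [ 0.4774 -0.3325  0.1514] yaw -4.35 F [-0.2  0.1 -0. ] w 0.0257 t 14.8
```

View pics/w10.png

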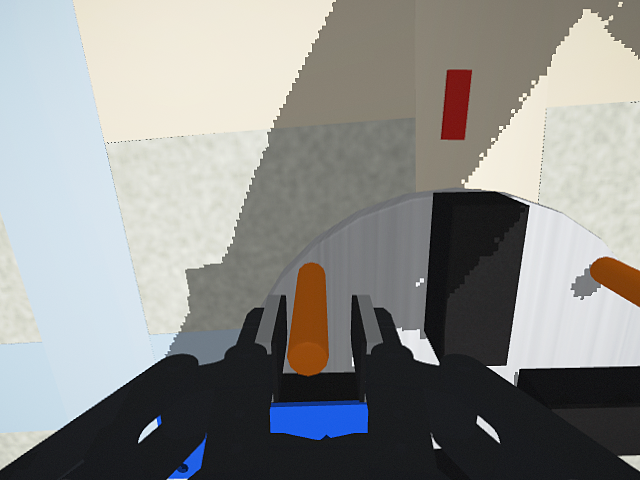

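Click done. Retract upward and head back to the panel for the amber plate; check the blue plate and peg once clear.

```bash

python3 -m inch '[-0.39,0,0,-30,0,-0.39,0,0,-60,0,-0.39,0,30,-80,0,-0.6,0,70,-80,0,-1,0,110,-80,0,-1,0,150,-80,0,-1,0,190,-80,0,-1,0,230,-80,0]'
python3 -c "
from h import *
c=snap('top','t10.png'); plates(c,z=.063,zs={'blue':.07}); print('next1',SC+.087*ux(SA-np.pi/2))
p=np.array([.558,.1662])+.025*ux(np.radians(6.4)); print(p); go(*p,.155,6.4)"
```

```text
clock: 15.6
eef_pos: [0.4945, -0.1017, 0.2319]
tool_rot: [0.038, 0.999, 0.0, -0.0]
ft_force: [0.2, -0.5, 0.5]
grip_width: -0.0001
blue px [516. 285.] ctr [ 547.5 -357.8] size [108.5  41.2] ang deg 86.8
green px [186. 279.] ctr [553.3 240.3] size [118.2  41.3] ang deg 5.3
amber px [225. 278.] ctr [557.8 165.9] size [118.2  40.7] ang deg 6.6
next1 [ 0.5486 -0.3514]
[0.5828 0.169 ]
shift [-69.5 270.6  78.1] turn units -1.74 cur [ 0.4946 -0.0965  0.2318] yaw -4.02 F [-1.2  3.7  0.7] w 0.0005 t 15.7
```

View pics/t10.png

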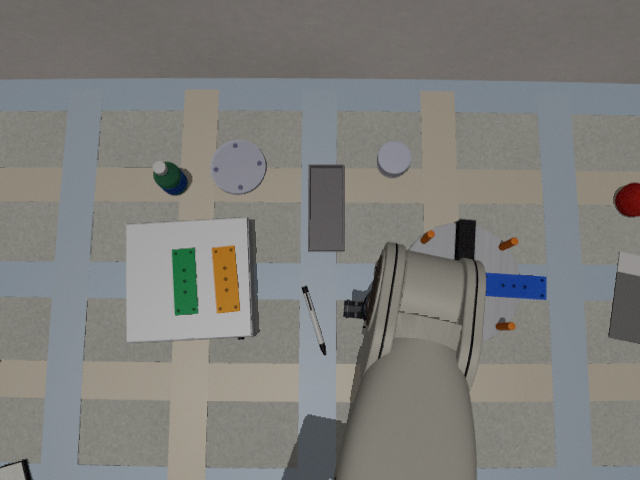

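```bash

python3 -m inch '[-1,-15,40,0,-0.3,-1,-30,80,0,-0.6,-1,-45,120,0,-0.9,-1,-60,160,0,-1.2,-1,-69,200,0,-1.74,-1,-69,240,0,-1.74,-1,-69,265,20,-1.74,-1,-69,270,40,-1.74]'
python3 -c "
from h import *
c=snap('top'); print('knob',plane(c,[(240.5,338)],.045), plane(c,[(240.5,338)],.055))
p=np.array([.558,.1662])+.025*ux(np.radians(6.4)); print(p); go(*p,.155,6.4)"
```

```text
clock: 16.45
eef_pos: [0.5846, 0.1639, 0.1918]
tool_rot: [-0.055, 0.998, 0.001, 0.001]
ft_force: [-0.9, -1.1, -1.0]
grip_width: -0.0
knob [[0.4521 0.1385 0.045 ]] [[0.4523 0.137  0.055 ]]
[0.5828 0.169 ]
shift [-1.3  6.2 32.3] turn units -0.01 cur [0.5824 0.1627 0.1873] yaw 6.31 F [-0.5 -0.5 -2.8] w 0.0001 t 16.5
```

```bash

python3 -m inch '[-1,-1,6,20,0,-1,-1,6,38,0,-1,-1,6,46,0,-1,-1,6,49,0,-1,-1,6,49,0]'
python3 -c "
from h import *
c=snap('wrist'); plates(c);go(.5828,.169,.136,6.4)"
```

```text
clock: 17.0
eef_pos: [0.5849, 0.1659, 0.143]
tool_rot: [-0.053, 0.999, -0.0, -0.0]
ft_force: [-0.4, 0.3, 1.0]
grip_width: 0.0002
green px [511. 244.] ctr [553.7 242.3] size [121.1  43.3] ang deg 5.2
amber px [331. 260.] ctr [554.7 167.2] size [113.8  42.4] ang deg 6.6
shift [2.2 3.2 7.6] turn units -0.06 cur [0.5853 0.1661 0.1436] yaw 6.05 F [-0.3  0.6  0.8] w 0.0 t 17.1
```

```bash

python3 -m inch '[-1,0,3,4,0,-1,0,3,6.8,0,-1,0,3,6.8,0]'
python3 -m inch '[-1,0,0,1.5,0,-1,0,0,1.5,0]'
```

```text
clock: 17.35
eef_pos: [0.5844, 0.1694, 0.1358]
tool_rot: [-0.053, 0.999, -0.0, -0.0]
ft_force: [-1.1, 1.0, -1.0]
grip_width: -0.0001
clock: 17.55
eef_pos: [0.585, 0.1695, 0.1357]
tool_rot: [-0.053, 0.999, 0.0, 0.001]
ft_force: [-0.7, -0.3, 4.7]
grip_width: -0.0004
```

```bash

python3 -m inch '[-1,6,0.5,0.6,0,-1,16,1.5,0.6,0,-1,28,2.5,0.6,0,-1,40,3.5,0.6,0,-1,52,4.5,0.6,0,-1,64,5.5,0.6,0,-1,76,6.5,0.6,0,-1,84,7.5,0.6,0]'
python3 -c "
from h import *
c=snap('top'); plates(c);go(.5,.17,.136,6.4)"
```

```text
clock: 18.35
eef_pos: [0.5013, 0.1683, 0.1357]
tool_rot: [-0.053, 0.999, 0.0, 0.002]
ft_force: [1.5, -0.4, 4.8]
grip_width: -0.0002
blue px [512. 286.] ctr [ 548.2 -355.8] size [118.4  41.7] ang deg 87.0
amber px [226. 334.] ctr [453.2 162.6] size [73.3 41.7] ang deg 6.8
shift [-0.   1.7 -0.3] turn units -0.05 cur [0.5001 0.1683 0.1357] yaw 6.1 F [-1.9 -0.1  4.9] w 0.0001 t 18.4
```

```bash

python3 -m inch '[-1,3,0,0,0,-1,6,0,0,0,-1,6,0,0,0,-1,6,0,-20,0,-1,6,0,-50,0,1,36,0,-60,0,1,56,0,-60,0,1,60,0,-60,0]'
python3 -c "
from h import *
c=snap('wrist','w11.png'); o=plates(c)['amber'][0]; c=snap('top'); o2=plates(c)['amber'][0]
p=(np.array(o)+np.array(o2))/2; g=p[:2]/1000-.0425*ux(np.radians(p[2])); print(p,g); go(*g,.113,p[2])"
```

```text
clock: 19.2
eef_pos: [0.4387, 0.1612, 0.1943]
tool_rot: [-0.053, 0.999, -0.0, -0.0]
ft_force: [-0.2, -0.8, 0.4]
grip_width: 0.0431
amber px [311. 302.] ctr [469.1 166. ] size [120.8  42.4] ang deg 6.5
blue px [512. 286.] ctr [ 548.2 -355.8] size [118.4  41.7] ang deg 87.0
green px [186. 278.] ctr [558.6 241. ] size [107.7  41.2] ang deg 5.3
amber px [226. 318.] ctr [490.9 166.9] size [75.1 41. ] ang deg 6.7
[480.0215 166.4671   6.6059  97.9529  41.7384] [0.4378 0.1616]
shift [ 2.5  0.3 81. ] turn units -0.09 cur [0.4403 0.1616 0.194 ] yaw 6.09 F [ 0.  -0.4  0. ] w 0.0581 t 19.3
```

View pics/w11.png

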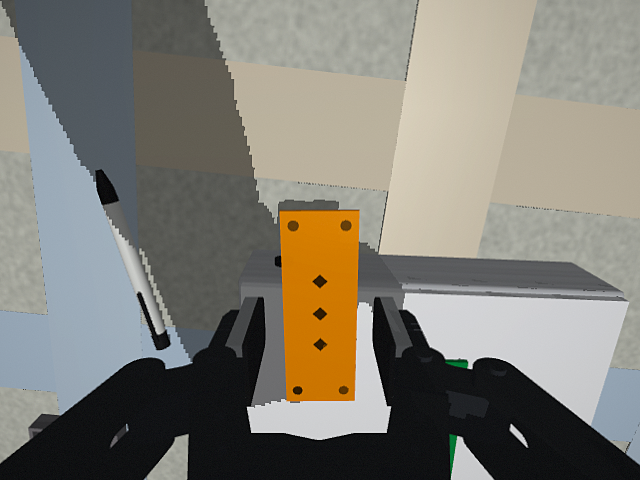

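```bash

python3 -c "
from h import *
go(.4269,.1612,.113,6.5)"
python3 -m inch '[1,13.5,1,0,-0.07,1,13.5,1,20,-0.07,1,13.5,1,40,-0.07,1,13.5,1,60,-0.07,1,13.5,1,75,-0.07,1,13.5,1,81,-0.07,1,13.5,1,81,-0.07]'
python3 -c "
from h import *
go(.4269,.1612,.113,6.5)
c=snap('wrist','w12.png')"
```

```text
shift [13.4  1.1 81. ] turn units -0.07 cur [0.4403 0.1616 0.194 ] yaw 6.09 F [ 0.  -0.4  0. ] w 0.0581 t 19.3
clock: 20.0
eef_pos: [0.4272, 0.161, 0.1119]
tool_rot: [-0.057, 0.998, -0.0, -0.001]
ft_force: [-0.1, -0.5, 0.7]
grip_width: 0.0853
shift [ 0.2  0.2 -1.1] turn units -0.0 cur [0.4272 0.161  0.1119] yaw 6.48 F [-0.1 -0.5  0.7] w 0.0853 t 20.0
```

View pics/w12.png

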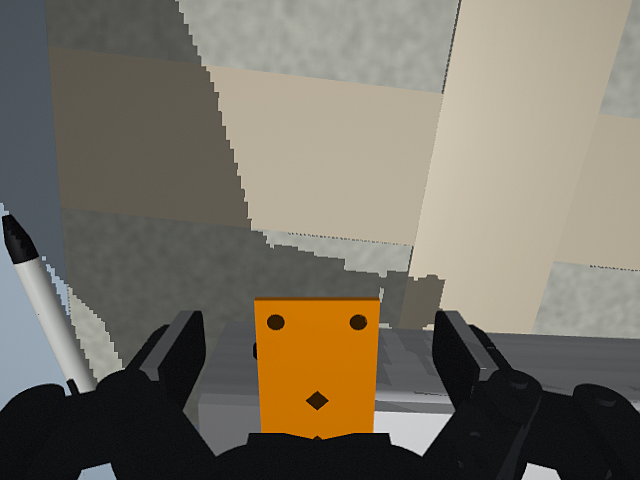

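Plate end is centred between the jaws, the knob (257,352) is behind the pads. Close and lift.

```bash
python3 -m inch '[-1,0,0,-1,0,-1,0,0,-1,0,-1,0,0,-1,0,-1,0,0,-1,0,-1,0,0,-1,0]'
python3 -m inch '[-1,0,0,-4,0,-1,0,0,-12,0,-1,0,0,-40,0,-1,0,0,-75,0,-1,0,0,-105,0,-1,0,0,-105,0]'
python3 -c "
from h import *
p=LOAD-.0425*ux(SA);go(*p,.22,-4.4)
c=snap('side','s12.png')"
```

```text
clock: 20.55
eef_pos: [0.4275, 0.1613, 0.1145]
tool_rot: [-0.057, 0.998, 0.0, 0.001]
ft_force: [-0.8, -0.3, 3.8]
grip_width: 0.0397
clock: 21.15
eef_pos: [0.4294, 0.162, 0.2235]
tool_rot: [-0.057, 0.998, 0.001, 0.004]
ft_force: [0.3, 0.3, 0.6]
grip_width: 0.0395
shift [  50.4 -413.8    2.2] turn units 1.82 cur [0.4294 0.162  0.2235] yaw 6.49 F [0.3 0.3 0.6] w 0.0395 t 21.1
```

View pics/s12.png

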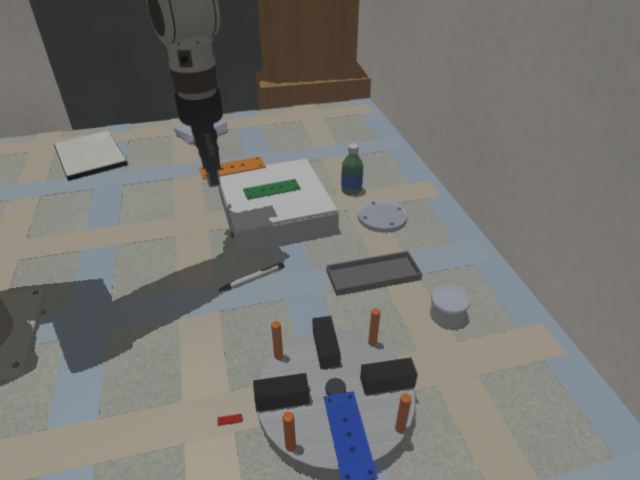

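```bash

python3 -m inch '[-1,5,-40,0,0.3,-1,10,-80,0,0.6,-1,15,-120,0,0.9,-1,20,-160,0,1.2,-1,25,-200,0,1.5,-1,30,-240,0,1.82,-1,36,-280,0,1.82,-1,42,-320,0,1.82]'
python3 -c "
from h import *
p=LOAD-.0425*ux(SA);go(*p,.22,-4.4)"
```

```text
clock: 22.0
eef_pos: [0.4204, -0.1629, 0.2177]
tool_rot: [0.039, 0.999, 0.0, -0.001]
ft_force: [0.7, 0.4, -0.7]
grip_width: 0.0396
shift [-12.9 -91.2  -2.4] turn units -0.01 cur [ 0.4204 -0.1629  0.2177] yaw -4.43 F [ 0.7  0.4 -0.7] w 0.0396 t 22.0
```

```bash

python3 -m inch '[-1,-6,-35,0,0,-1,-12,-70,0,0,-1,-13,-91,0,0,-1,-13,-91,30,0,-1,-13,-91,60,0,-1,-13,-91,80,0,-1,-13,-91,90,0,-1,-13,-91,91,0]'
python3 -c "
from h import *
p=LOAD-.0425*ux(SA);go(*p,.121,-4.4)
c=snap('top');plates(c,z=.073)"
```

```text
clock: 22.8
eef_pos: [0.4261, -0.2525, 0.1259]
tool_rot: [0.039, 0.999, 0.001, -0.002]
ft_force: [-0.9, -0.3, 0.7]
grip_width: 0.0399
shift [-0.3 -2.3  4.9] turn units -0.0 cur [ 0.4261 -0.2525  0.1259] yaw -4.42 F [-0.9 -0.3  0.7] w 0.0399 t 22.8
blue px [513. 285.] ctr [ 547.3 -352.3] size [117.2  41.2] ang deg 87.0
green px [186. 279.] ctr [552.4 237.9] size [117.1  40.8] ang deg 5.3
amber px [460. 321.] ctr [ 483.8 -257.1] size [87.2 42.3] ang deg -5.0
```

```bash

python3 -m inch '[-1,-0.5,-1.5,2,0,-1,-0.5,-1.5,4,0,-1,-0.5,-1.5,4.5,0,-1,-0.5,-1.5,4.5,0]'
python3 -m inch '[-1,0,0,0.6,0,-1,0,0,0.6,0]'
```

```text
clock: 23.25
eef_pos: [0.4281, -0.2549, 0.1238]
tool_rot: [0.039, 0.999, -0.0, 0.0]
ft_force: [-0.5, 0.4, 0.2]
grip_width: 0.0398
clock: 23.45
eef_pos: [0.4279, -0.2548, 0.1229]
tool_rot: [0.039, 0.999, -0.0, 0.0]
ft_force: [0.9, -0.3, 0.2]
grip_width: 0.0398
```

```bash

python3 -m inch '[-1,0,0,1.2,0,-1,0,0,1.2,0]'
python3 -m inch '[-1,0,0,0.6,0,-1,0,0,0.6,0]'
```

```text
clock: 23.65
eef_pos: [0.428, -0.2549, 0.1219]
tool_rot: [0.039, 0.999, -0.0, 0.0]
ft_force: [-1.4, -0.1, 1.8]
grip_width: 0.0397
clock: 23.85
eef_pos: [0.428, -0.2551, 0.1217]
tool_rot: [0.039, 0.999, -0.0, 0.0]
ft_force: [-1.7, 0.7, 7.2]
grip_width: 0.0401
```

```bash

python3 -m inch '[0.2,0,0,-0.4,0,0.3,0,0,-0.4,0,0.5,0,0,-0.4,0,1,0,0,-0.4,0,1,0,0,-0.4,0]'
python3 -m inch '[1,0,0,-30,0,1,0,0,-60,0,0.2,-20,20,-80,0,-0.2,-40,50,-80,0,-0.39,-58,71,-80,0,-0.39,-58,71,-70,0,-0.39,-58,71,-70,0,-0.39,-58,71,-70,0]'
python3 -c "
from h import *
c=snap('top');plates(c,z=.07); c=snap('wrist','w13.png'); plates(c,z=.07);go(.4881,-.1851,.1515,-4.4)"
```

```text
clock: 24.35
eef_pos: [0.4278, -0.2548, 0.1211]
tool_rot: [0.039, 0.999, 0.0, -0.0]
ft_force: [0.3, -0.4, 0.3]
grip_width: 0.0857
clock: 25.15
eef_pos: [0.4901, -0.1887, 0.1906]
tool_rot: [0.039, 0.999, 0.0, -0.001]
ft_force: [-0.2, -0.4, 0.3]
grip_width: 0.0262
green px [186. 279.] ctr [552.7 238.7] size [117.4  41. ] ang deg 5.2
blue px [108. 383.] ctr [ 548.1 -338.5] size [92.3 43.9] ang deg 86.2
amber px [323. 297.] ctr [ 506.1 -186.5] size [15.2 14.3] ang deg -46.2
amber px [ 44. 258.] ctr [ 472.9 -334.4] size [56.7  8.7] ang deg -68.4
amber px [166. 232.] ctr [ 469.6 -258. ] size [120.6  42.7] ang deg -5.1
shift [ 2.6  3.9 39.7] turn units -0.02 cur [ 0.4904 -0.1892  0.1912] yaw -4.51 F [ 0.2 -0.7  1.1] w 0.0257 t 25.2
```

View pics/w13.png

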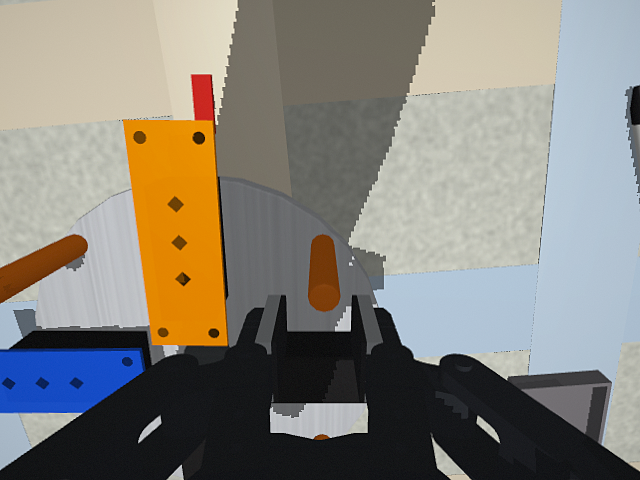

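```bash

python3 -m inch '[-0.39,2.5,3.5,15,0,-0.39,2.5,3.5,30,0,-0.39,2.5,3.5,39.5,0,-0.39,2.5,3.5,39.5,0]'
python3 -m inch '[-0.39,6.2,-6.8,0,0,-0.39,11.8,-14,0,0,-0.39,16.7,-21.8,0,0,-0.39,20.9,-29.9,0,0,-0.39,24.4,-38.3,0,0,-0.39,27.2,-47.1,0,0,-0.39,29.2,-56,0,0,-0.39,30.4,-65.1,0,0]'
python3 -m inch '[-0.39,0.4,-9.2,0,0,-0.39,0,-18.3,0,0,-0.39,-1.2,-27.4,0,0,-0.39,-3.2,-36.3,0,0,-0.39,-6,-45.1,0,0,-0.39,-9.4,-53.5,0,0,-0.39,-13.7,-61.6,0,0,-0.39,-18.6,-69.4,0,0]'
python3 -c "
from h import *
go(.4753,-.3321,.152,-4.4)"
```

```text
clock: 25.65
eef_pos: [0.4877, -0.185, 0.1506]
tool_rot: [0.039, 0.999, 0.0, -0.001]
ft_force: [-0.4, -0.4, -0.0]
grip_width: 0.0261
clock: 26.45
eef_pos: [0.4511, -0.2465, 0.1515]
tool_rot: [0.039, 0.999, 0.002, -0.002]
ft_force: [-1.8, 4.5, -0.2]
grip_width: 0.026
clock: 27.25
eef_pos: [0.4671, -0.3186, 0.1518]
tool_rot: [0.039, 0.999, 0.0, -0.0]
ft_force: [0.6, -0.2, 0.0]
grip_width: 0.0261
shift [ -9.2 -12.8  -0.2] turn units -0.0 cur [ 0.4671 -0.3186  0.1518] yaw -4.43 F [ 0.6 -0.2  0. ] w 0.0261 t 27.2
```

```bash

python3 -m inch '[-0.39,-5.6,-7.3,0,0,-0.39,-11,-14,0,0,-0.39,-11,-14,0,0,-0.39,-11,-14,0,0]'
python3 -m inch '[-0.39,0,0,-30,0,-0.39,0,0,-60,0,-0.39,0,30,-80,0,-0.6,0,70,-80,0,-1,0,110,-80,0,-1,0,150,-80,0,-1,-10,190,-80,0,-1,-20,230,-80,0]'
python3 -c "
from h import *
c=snap('top','t14.png'); plates(c,z=.063,zs={'blue':.07,'amber':.07});
print('next',SC+.087*ux(SA-np.pi/2),SC+.087*ux(SA))
p=np.array([.5535,.2412])+.025*ux(np.radians(5.3)); print(p); go(*p,.15,5.3)"
```

```text
clock: 27.65
eef_pos: [0.4765, -0.3324, 0.1514]
tool_rot: [0.039, 0.999, 0.001, -0.001]
ft_force: [-0.1, 0.2, -0.4]
grip_width: 0.0263
clock: 28.45
eef_pos: [0.5138, -0.1031, 0.2321]
tool_rot: [0.039, 0.999, 0.0, -0.0]
ft_force: [0.8, 0.1, -1.2]
grip_width: 0.0001
blue px [468. 223.] ctr [ 667.7 -273.6] size [68.7 40.9] ang deg -1.9
green px [185. 281.] ctr [553.3 240.4] size [118.2  41.2] ang deg 5.2
amber px [510. 284.] ctr [ 548.8 -356.3] size [108.2  41.5] ang deg 86.6
next [ 0.5486 -0.3514] [ 0.642  -0.2714]
[0.5784 0.2435]
shift [-38.4 344.3  83.8] turn units -1.56 cur [ 0.5157 -0.0977  0.2321] yaw -4.05 F [ 2.3  2.8 -0.2] w 0.0003 t 28.5
```

View pics/t14.png

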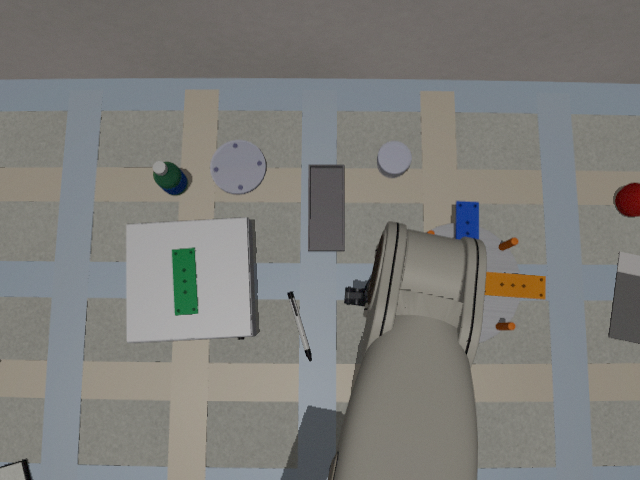

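```bash

python3 -m inch '[-1,-5,40,0,-0.3,-1,-10,80,0,-0.6,-1,-15,120,0,-0.9,-1,-20,160,0,-1.2,-1,-25,200,0,-1.56,-1,-30,240,0,-1.56,-1,-36,280,0,-1.56,-1,-38,320,0,-1.56]'
python3 -c "
from h import *
go(.5784,.2435,.15,5.3)"
```

```text
clock: 29.3
eef_pos: [0.5767, 0.2127, 0.2317]
tool_rot: [-0.043, 0.999, -0.0, -0.0]
ft_force: [0.8, 0.2, 0.1]
grip_width: 0.0002
shift [-4.4 30.6 81.7] turn units -0.06 cur [0.5767 0.2127 0.2317] yaw 4.96 F [0.8 0.2 0.1] w 0.0002 t 29.3
```

```bash

python3 -m inch '[-1,-3,20,30,-0.06,-1,-4,30.5,60,-0.06,-1,-4,30.5,80,-0.06,-1,-4,30.5,92,-0.06,-1,-4,30.5,92,-0.06,-1,-4,30.5,92,-0.06]'
python3 -c "
from h import *
c=snap('wrist');plates(c);go(.5784,.2435,.136,5.3)"
```

```text
clock: 29.9
eef_pos: [0.5786, 0.2415, 0.1406]
tool_rot: [-0.046, 0.999, 0.0, 0.0]
ft_force: [0.1, 0.2, 0.6]
grip_width: 0.0
green px [328. 273.] ctr [548.  241.5] size [109.4  42.5] ang deg 5.3
shift [0.5 1.9 5.3] turn units -0.01 cur [0.5791 0.2417 0.1413] yaw 5.26 F [-0.7  0.   0.3] w -0.0 t 29.9
```

```bash

python3 -m inch '[-1,0,1,3,0,-1,0,1,4.6,0,-1,0,1,4.6,0]'
python3 -m inch '[-1,0,0,1.2,0,-1,0,0,1.2,0]'
```

```text
clock: 30.25
eef_pos: [0.5785, 0.2427, 0.1358]
tool_rot: [-0.046, 0.999, 0.0, 0.0]
ft_force: [0.1, 0.8, -0.2]
grip_width: 0.0
clock: 30.45
eef_pos: [0.5788, 0.243, 0.1357]
tool_rot: [-0.046, 0.999, 0.0, 0.001]
ft_force: [-1.1, 0.3, 5.0]
grip_width: 0.0003
```

```bash

python3 -m inch '[-1,6,0.2,0.6,0,-1,16,0.5,0.6,0,-1,28,0.8,0.6,0,-1,40,1.2,0.6,0,-1,52,1.5,0.6,0,-1,64,1.8,0.6,0,-1,76,2.1,0.6,0,-1,86,2.4,0.6,0]'
python3 -m inch '[-1,1,0,0,0,-1,1,0,0,0,-1,1,0,-20,0,-1,1,0,-50,0,1,36,0,-60,0,1,56,0,-60,0,1,60,0,-60,0,1,60,0,-60,0]'
python3 -c "
from h import *
c=snap('wrist','w15.png'); o=plates(c)['green'][0]
p=np.array(o); g=p[:2]/1000-.0420*ux(np.radians(p[2])); print(pan(p[:2]/1000),g); go(*g,.1125,p[2])"
```

```text
clock: 31.25
eef_pos: [0.4938, 0.2379, 0.1357]
tool_rot: [-0.046, 0.999, 0.001, 0.003]
ft_force: [1.4, -0.0, 6.5]
grip_width: -0.0002
clock: 32.05
eef_pos: [0.4324, 0.2318, 0.1938]
tool_rot: [-0.046, 0.999, 0.0, 0.0]
ft_force: [0.1, 0.6, 0.5]
grip_width: 0.0581
green px [322. 297.] ctr [467. 237.] size [121.3  42.4] ang deg 5.1
[0.0186 0.0079] [0.4252 0.2333]
shift [ 7.8  2.  81.2] turn units 0.03 cur [0.4331 0.2319 0.1937] yaw 5.31 F [-0.5 -0.3 -0.5] w 0.065 t 32.1
```

View pics/w15.png

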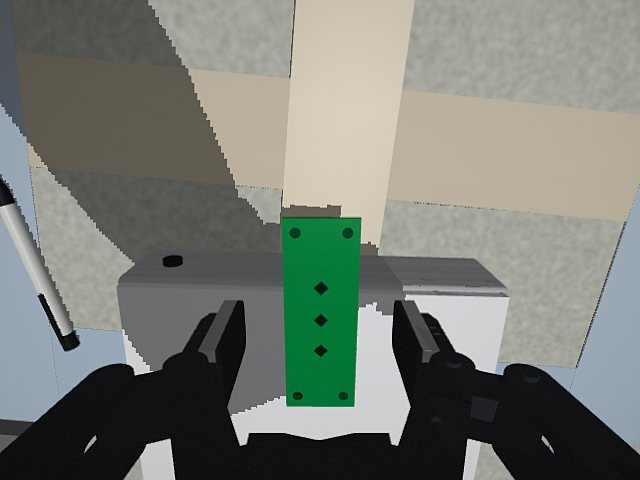

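```bash

python3 -m inch '[1,8,1.5,0,0,1,8,1.5,20,0,1,8,1.5,40,0,1,8,1.5,60,0,1,8,1.5,75,0,1,8,1.5,81,0,1,8,1.5,81,0]'
python3 -c "
from h import *
go(.4252,.2333,.1125,5.2)
c=snap('wrist','w16.png')"
```

```text
clock: 32.8
eef_pos: [0.4241, 0.2322, 0.1114]
tool_rot: [-0.046, 0.999, -0.001, -0.001]
ft_force: [0.2, -0.2, 0.1]
grip_width: 0.0853
shift [-1.2  1.  -1.1] turn units 0.01 cur [0.4241 0.2322 0.1114] yaw 5.28 F [ 0.2 -0.2  0.1] w 0.0853 t 32.8
```

View pics/w16.png

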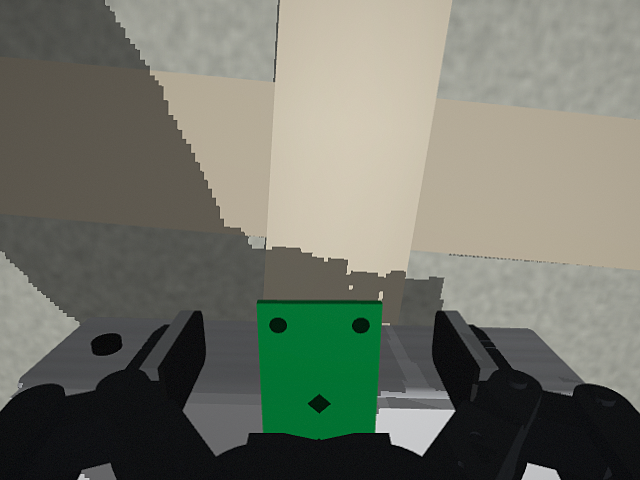

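Plate end centred between the jaws (258–382 px), knob well clear. Offset TCP→plate centre ≈ 43 mm.

```bash
python3 -m inch '[-1,-1,0,-1,0,-1,-1,0,-1,0,-1,-1,0,-1,0,-1,-1,0,-1,0,-1,-1,0,-1,0]'
python3 -m inch '[-1,0,0,-4,0,-1,0,0,-12,0,-1,0,0,-40,0,-1,0,0,-75,0,-1,0,0,-105,0,-1,0,0,-105,0]'
python3 -c "
from h import *
p=LOAD-.042*ux(SA);go(*p,.22,-4.4)
c=snap('top');plates(c,z=.17)"
```

```text
clock: 33.35
eef_pos: [0.426, 0.2328, 0.1142]
tool_rot: [-0.046, 0.999, 0.0, 0.001]
ft_force: [-0.3, 0.3, 3.6]
grip_width: 0.0401
clock: 33.95
eef_pos: [0.4277, 0.2338, 0.2232]
tool_rot: [-0.046, 0.999, 0.002, 0.004]
ft_force: [0.5, -0.6, -0.7]
grip_width: 0.0401
shift [  46.1 -486.4    1.1] turn units 1.62 cur [0.4277 0.2338 0.2232] yaw 5.29 F [ 0.5 -0.6 -0.7] w 0.0401 t 34.0
blue px [468. 236.] ctr [ 625.5 -246.5] size [106.8  36.8] ang deg -2.2
green px [167. 320.] ctr [485.1 238.7] size [86.7 41.8] ang deg 4.8
amber px [510. 286.] ctr [ 540.9 -317.4] size [106.9  37.3] ang deg 86.3
```

```bash

python3 -m inch '[-1,0,-40,0,0.3,-1,2,-80,0,0.6,-1,6,-120,0,0.9,-1,12,-160,0,1.2,-1,18,-200,0,1.5,-1,24,-240,0,1.62,-1,30,-280,0,1.62,-1,36,-320,0,1.62]'
python3 -c "
from h import *
p=LOAD-.042*ux(SA);go(*p,.22,-4.4)"
```

```text
clock: 34.8
eef_pos: [0.4179, -0.0908, 0.2174]
tool_rot: [0.039, 0.999, 0.0, -0.001]
ft_force: [1.8, -1.0, -0.8]
grip_width: 0.0395
shift [ -21.4 -162.9   -2.7] turn units -0.0 cur [ 0.4179 -0.0908  0.2174] yaw -4.42 F [ 1.8 -1.  -0.8] w 0.0395 t 34.8
```

```bash

python3 -m inch '[-1,-5,-40,0,0,-1,-10,-80,0,0,-1,-16,-120,0,0,-1,-20,-150,0,0,-1,-20,-162,0,0,-1,-20,-162,30,0,-1,-20,-162,60,0,-1,-20,-162,80,0]'
python3 -m inch '[-1,0,0,3,0,-1,0,0,6,0,-1,0,0,6,0]'
python3 -c "
from h import *
p=LOAD-.042*ux(SA);go(*p,.1215,-4.4)
c=snap('top');plates(c,z=.073)"
```

```text
clock: 35.6
eef_pos: [0.4249, -0.251, 0.1357]
tool_rot: [0.039, 0.999, 0.001, -0.002]
ft_force: [-0.0, 0.2, -0.3]
grip_width: 0.0401
clock: 35.9
eef_pos: [0.427, -0.2522, 0.1329]
tool_rot: [0.038, 0.999, -0.0, 0.0]
ft_force: [-0.6, -0.1, 0.3]
grip_width: 0.0402
shift [ 0.1 -2.6 11.4] turn units 0.0 cur [ 0.427  -0.2522  0.1329] yaw -4.39 F [-0.6 -0.1  0.3] w 0.0402 t 35.9
blue px [464. 237.] ctr [ 642.6 -271.1] size [117.9  41.9] ang deg -2.2
green px [464. 321.] ctr [ 485.3 -258.8] size [86.3 42.5] ang deg -4.6
amber px [513. 285.] ctr [ 548.9 -350.5] size [117.4  41.4] ang deg 86.6
```

```bash

python3 -m inch '[-1,0,-2,5,0,-1,0,-2,9,0,-1,0,-2,10.5,0,-1,0,-2,10.5,0]'
python3 -m inch '[-1,0,0,0.8,0,-1,0,0,0.8,0]'
```

```text
clock: 36.35
eef_pos: [0.4263, -0.2544, 0.1218]
tool_rot: [0.039, 0.999, 0.0, -0.0]
ft_force: [0.3, 0.4, -0.2]
grip_width: 0.0401
clock: 36.55
eef_pos: [0.4265, -0.2545, 0.1215]
tool_rot: [0.039, 0.999, -0.0, 0.0]
ft_force: [-1.4, 0.8, 2.3]
grip_width: 0.0403
```

```bash

python3 -m inch '[-1,0,0,0.4,0,0.2,0,0,0.2,0,0.3,0,0,0.2,0,0.5,0,0,0,0,1,0,0,0,0,1,0,0,0,0]'
python3 -m inch '[1,0,0,-30,0,1,0,0,-60,0,0.2,-20,20,-80,0,-0.2,-40,50,-80,0,-0.39,-58,71,-80,0,-0.39,-58,71,-70,0,-0.39,-58,71,-70,0,-0.39,-58,71,-70,0]'
python3 -c "
from h import *
c=snap('wrist','w17.png'); plates(c,z=.07);go(.4881,-.1851,.1515,-4.4)"
```

```text
clock: 37.15
eef_pos: [0.4264, -0.2544, 0.121]
tool_rot: [0.039, 0.999, 0.0, -0.0]
ft_force: [1.1, -0.5, -0.5]
grip_width: 0.0854
clock: 37.95
eef_pos: [0.4887, -0.1884, 0.1904]
tool_rot: [0.039, 0.999, 0.0, -0.001]
ft_force: [-0.8, 0.2, 0.9]
grip_width: 0.0261
blue px [195. 457.] ctr [ 610.  -274.5] size [43.6 11.7] ang deg -42.7
green px [169. 238.] ctr [ 467.6 -257.2] size [120.6  42.8] ang deg -4.8
amber px [110. 390.] ctr [ 549.9 -337.7] size [92.9 43.5] ang deg 85.9
amber px [322. 301.] ctr [ 506.4 -186.4] size [15.2 15.1] ang deg 37.5
amber px [ 43. 262.] ctr [ 473.8 -334.2] size [57.6 10.7] ang deg -67.4
shift [ 1.   3.4 39.2] turn units -0.01 cur [ 0.4889 -0.1886  0.1907] yaw -4.49 F [-0.3 -0.5 -0. ] w 0.026 t 38.0
```

View pics/w17.png

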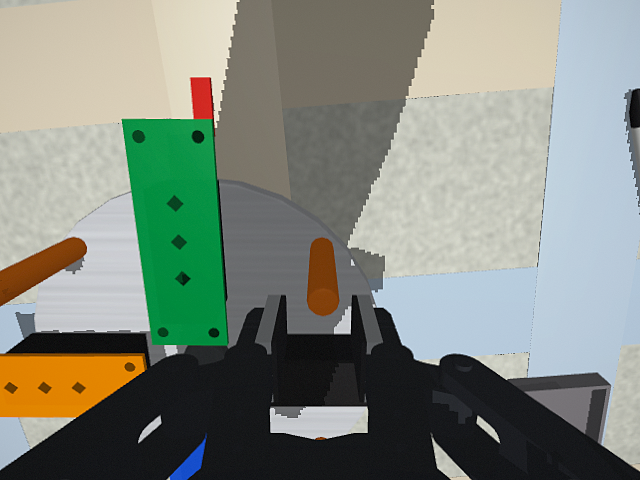

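```bash

python3 -m inch '[-0.39,1,3,15,0,-0.39,1,3,30,0,-0.39,1,3,39,0,-0.39,1,3,39,0]'
python3 -m inch '[-0.39,6.2,-6.8,0,0,-0.39,11.8,-14,0,0,-0.39,16.7,-21.8,0,0,-0.39,20.9,-29.9,0,0,-0.39,24.4,-38.3,0,0,-0.39,27.2,-47.1,0,0,-0.39,29.2,-56,0,0,-0.39,30.4,-65.1,0,0]'
python3 -m inch '[-0.39,0.4,-9.2,0,0,-0.39,0,-18.3,0,0,-0.39,-1.2,-27.4,0,0,-0.39,-3.2,-36.3,0,0,-0.39,-6,-45.1,0,0,-0.39,-9.4,-53.5,0,0,-0.39,-13.7,-61.6,0,0,-0.39,-18.6,-69.4,0,0]'
python3 -m inch '[-0.39,-5.6,-7.3,0,0,-0.39,-11,-14,0,0,-0.39,-11,-14,0,0,-0.39,-11,-14,0,0]'
python3 -m inch '[-0.39,0,0,-30,0,-0.39,0,0,-60,0,-0.39,0,30,-80,0,-0.39,0,70,-80,0,0,0,110,-80,0,0,0,150,-80,0,0,0,190,-80,0,0,0,230,-80,0]'
python3 -c "
from h import *
c=snap('top','t18.png'); plates(c,z=.07);
print('next',SC+.087*ux(SA-np.pi/2),SC+.087*ux(SA),SC+.087*ux(SA+np.pi/2));go(.4,.05,.2,0)"
```

```text
clock: 38.4
eef_pos: [0.4877, -0.1854, 0.1509]
tool_rot: [0.039, 0.999, 0.0, -0.001]
ft_force: [-0.0, -0.5, -0.7]
grip_width: 0.0263
clock: 39.2
eef_pos: [0.4512, -0.2468, 0.1518]
tool_rot: [0.039, 0.999, 0.002, -0.002]
ft_force: [-2.1, 4.0, -0.6]
grip_width: 0.0262
clock: 40.0
eef_pos: [0.4672, -0.3189, 0.1521]
tool_rot: [0.039, 0.999, 0.0, -0.0]
ft_force: [-0.4, -0.8, 0.1]
grip_width: 0.0262
clock: 40.4
eef_pos: [0.4766, -0.3327, 0.1517]
tool_rot: [0.039, 0.999, 0.0, -0.001]
ft_force: [-1.1, -0.2, -0.5]
grip_width: 0.0259
clock: 41.2
eef_pos: [0.4938, -0.1018, 0.2322]
tool_rot: [0.039, 0.999, 0.0, -0.0]
ft_force: [0.5, -0.2, -0.1]
grip_width: 0.0424
green px [518. 286.] ctr [ 548.1 -357.9] size [108.4  41.6] ang deg 87.0
amber px [464. 241.] ctr [ 646.9 -270.9] size [108.1  40.6] ang deg -2.2
next [ 0.5486 -0.3514] [ 0.642  -0.2714] [ 0.562 -0.178]
shift [104.  139.4  33. ] turn units -0.68 cur [ 0.4939 -0.0966  0.2322] yaw -4.08 F [-0.5  2.1  0.2] w 0.0429 t 41.2
```

View pics/t18.png

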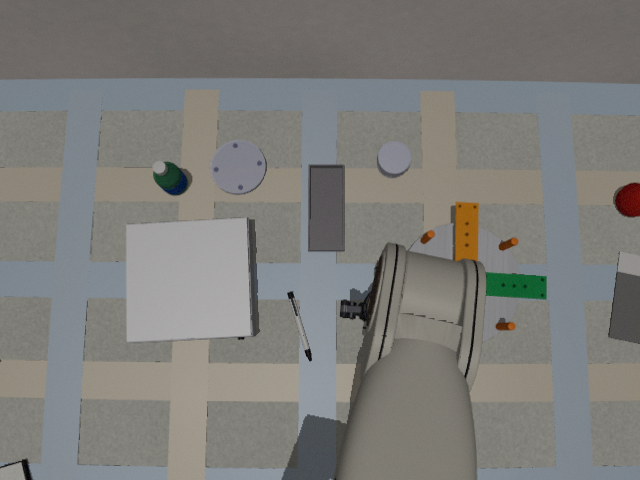

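```bash
python3 -c "
from h import *
c=snap('top'); im=cv2.resize(c['pixels'][280:370,270:330],None,fx=6,fy=6,interpolation=cv2.INTER_CUBIC);cv2.imwrite('pics/pen.png',im[:,:,::-1])
P=plane(c,[(290.5,294.5),(309,357.5)],.006)[:,:2];d=P[0]-P[1];a=np.degrees(np.arctan2(d[1],d[0]));print(P,P.mean(0),np.linalg.norm(d),a)
go(*P.mean(0),.15,a)"
```

```text
[[0.5339 0.0513]
 [0.4164 0.015 ]] [0.4751 0.0331] 0.12289853137546787 17.1725819541166
shift [ 28.  130.6  82.5] turn units -3.53 cur [ 0.4939 -0.0993  0.2322] yaw -4.03 F [ 1.1 -0.2  0.5] w 0.0427 t 41.3
```

View pics/pen.png

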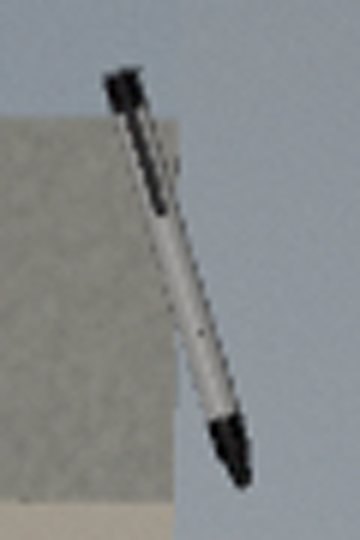

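```bash

python3 -m inch '[0,10,40,20,-0.8,0,18,80,40,-1.6,0,28,130,60,-2.6,0,28,130,80,-3.53,0,28,130,90,-3.53,0,28,130,90,-3.53,0,28,130,90,-3.53]'
python3 -c "
from h import *
go(.4745,.0325,.075,17.2)
c=snap('wrist','w19.png')"
```

```text
clock: 42.0
eef_pos: [0.477, 0.027, 0.1426]
tool_rot: [-0.144, 0.99, -0.0, 0.0]
ft_force: [-0.7, 0.9, 0.8]
grip_width: 0.0424
shift [ 0.9  6.1 67.6] turn units -0.1 cur [0.477  0.027  0.1426] yaw 16.57 F [-0.7  0.9  0.8] w 0.0424 t 42.0
```

View pics/w19.png

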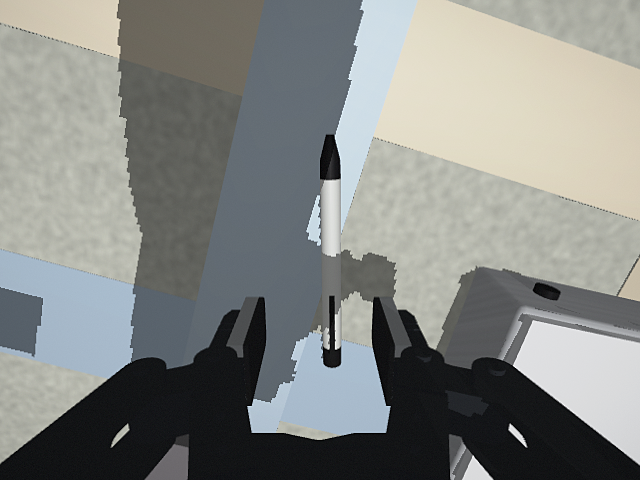

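```bash

python3 -c "
from h import *
c=snap('wrist');P=plane(c,[(329.5,136),(332,366)],.006)[:,:2];d=P[1]-P[0];a=np.degrees(np.arctan2(d[1],d[0]));print(P.mean(0),np.linalg.norm(d),a)
go(*P.mean(0),.076,a)"
```

```text
[0.4772 0.0349] 0.13744183483021097 17.74887365553589
shift [-1.7  7.8 67.2] turn units -0.19 cur [0.4776 0.027  0.1432] yaw 16.59 F [-0.3 -0.1  0.1] w 0.0425 t 42.1
```

```bash

python3 -m inch '[0,-1.5,7,20,-0.15,0,-1.5,7,45,-0.15,0,-1.5,7,60,-0.15,0,-1.5,7,66,-0.15,0,-1.5,7,66,-0.15]'
python3 -m inch '[-1,0,0,0,0,-1,0,0,0,0,-1,0,0,0,0,-1,0,0,0,0,-1,0,0,-10,0,-1,0,0,-50,0,-1,0,0,-60,0]'
python3 -c "
from h import *
c=snap('wrist','w20.png');go(.692,-.016,.14,0)"
```

```text
clock: 42.6
eef_pos: [0.4761, 0.0346, 0.0761]
tool_rot: [-0.153, 0.988, 0.0, -0.0]
ft_force: [-0.0, -0.2, -0.0]
grip_width: 0.0427
clock: 43.3
eef_pos: [0.478, 0.0354, 0.1398]
tool_rot: [-0.154, 0.988, -0.0, 0.003]
ft_force: [2.3, -0.5, -0.6]
grip_width: 0.0086
shift [-187.9 -113.8    1.7] turn units 2.94 cur [0.4784 0.0354 0.1402] yaw 17.66 F [ 0.2 -0.1  0.8] w 0.0089 t 43.4
```

View pics/w20.png

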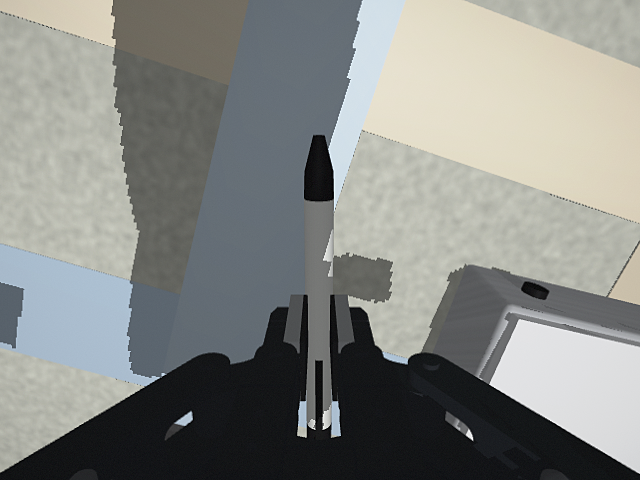

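```bash

python3 -m inch '[-1,-30,-20,0,0.5,-1,-70,-40,0,1.2,-1,-110,-65,0,1.9,-1,-150,-90,0,2.5,-1,-188,-114,0,2.94,-1,-188,-114,0,2.94,-1,-188,-114,0,2.94,-1,-188,-114,0,2.94]'
python3 -c "
from h import *
c=snap('wrist','w21.png');go(.695,-.016,.081,0)"
```

```text
clock: 44.15
eef_pos: [0.6883, -0.0162, 0.1351]
tool_rot: [-0.0, 1.0, 0.0, -0.001]
ft_force: [0.2, -0.2, 0.1]
grip_width: 0.0087
shift [-6.8  0.  54.8] turn units 0.01 cur [ 0.6883 -0.016   0.1359] yaw 0.05 F [0.5 0.3 0.1] w 0.0082 t 44.2
```

View pics/w21.png

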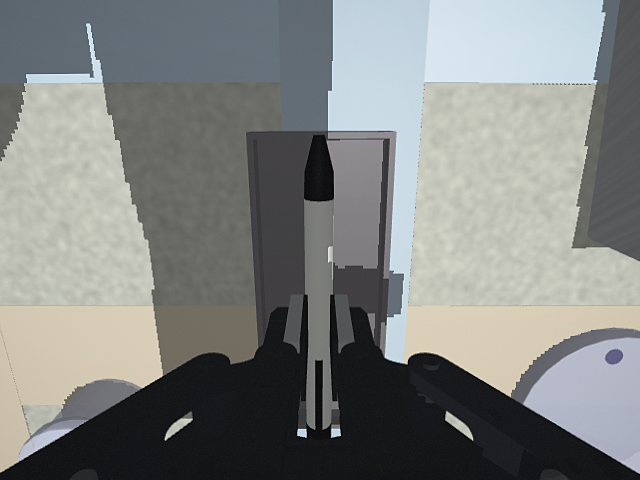

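```bash

python3 -m inch '[-1,-8,0,20,0,-1,-8,0,40,0,-1,-8,0,50,0,-1,-8,0,54,0,-1,-8,0,54,0]'
python3 -m inch '[-1,0,0,0.8,0,-1,0,0,0.8,0]'
```

```text
clock: 44.7
eef_pos: [0.6971, -0.0162, 0.0823]
tool_rot: [-0.0, 1.0, 0.0, -0.0]
ft_force: [0.2, 0.5, 0.2]
grip_width: 0.0088
clock: 44.9
eef_pos: [0.6983, -0.0164, 0.0826]
tool_rot: [-0.0, 1.0, -0.0, 0.001]
ft_force: [-0.3, 0.5, -0.6]
grip_width: 0.0087
```

```bash

python3 -m inch '[-1,2,0,2,0,-1,2,0,2,0]'
python3 -m inch '[-1,0,0,1,0,-1,0,0,1,0]'
```

```text
clock: 45.1
eef_pos: [0.6966, -0.0165, 0.0805]
tool_rot: [-0.0, 1.0, -0.0, 0.001]
ft_force: [2.4, -0.4, 2.7]
grip_width: 0.009
clock: 45.3
eef_pos: [0.6966, -0.0165, 0.0805]
tool_rot: [-0.0, 1.0, -0.0, 0.001]
ft_force: [-1.8, -0.3, 7.3]
grip_width: 0.0091
```

Pen touches the tray floor (7 N). Release, lift and retreat.

```bash

python3 -m inch '[-0.7,0,0,-1,0,-0.4,0,0,-1,0,-0.4,0,0,-1,0,-0.4,0,0,-1,0,-0.4,0,0,-20,0,-0.4,0,0,-60,0,-0.4,0,0,-100,0,-0.4,40,0,-130,0]'
python3 -m inch '[-0.4,50,0,-20,0,-0.4,100,0,-40,0,-0.4,150,0,-40,0,-0.4,200,0,-40,0,-0.4,250,0,-40,0,-0.4,300,0,-40,0,-0.4,300,0,-40,0,-0.4,300,0,-40,0]'
python3 -m inch '[-0.4,0,40,0,0,-0.4,0,80,0,0,-0.4,0,120,0,0,-0.4,0,160,0,0,-0.4,0,200,0,0,-0.4,0,240,0,0,-0.4,0,240,0,0,-0.4,0,240,0,0]'
python3 -c "
from h import *
c=snap('top','t22.png'); plates(c,z=.07);snap('side','s22.png')
print('next',SC+.087*ux(SA-np.pi/2),SC+.087*ux(SA),SC+.087*ux(SA+np.pi/2))"
```

```text
clock: 46.1
eef_pos: [0.6599, -0.0165, 0.2096]
tool_rot: [-0.0, 1.0, -0.0, 0.003]
ft_force: [0.2, 0.1, 0.8]
grip_width: 0.0253
clock: 46.9
eef_pos: [0.3545, -0.0165, 0.2486]
tool_rot: [-0.0, 1.0, -0.0, 0.0]
ft_force: [1.0, 0.1, 0.2]
grip_width: 0.026
clock: 47.7
eef_pos: [0.3568, 0.2249, 0.248]
tool_rot: [-0.001, 1.0, -0.0, 0.0]
ft_force: [-0.2, -0.8, -0.4]
grip_width: 0.0257
blue px [409. 277.] ctr [ 560.7 -177. ] size [117.1  41.2] ang deg 87.9
green px [514. 286.] ctr [ 548.4 -353.3] size [117.5  41.6] ang deg 87.0
amber px [464. 238.] ctr [ 641.4 -270.7] size [119.1  40.6] ang deg -2.2
next [ 0.5486 -0.3514] [ 0.642  -0.2714] [ 0.562 -0.178]
```

View pics/t22.png

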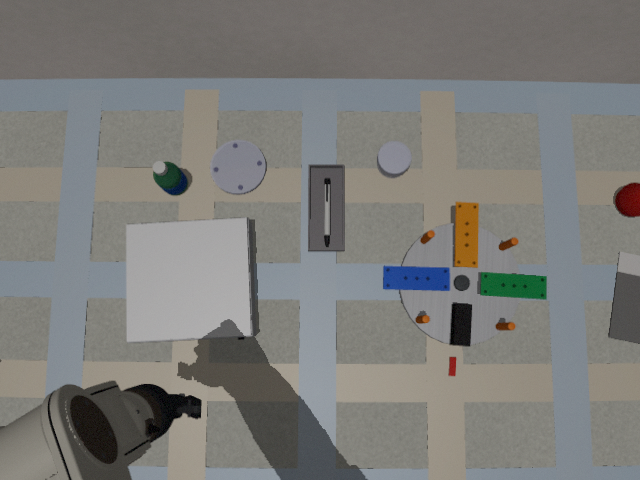

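View pics/s22.png

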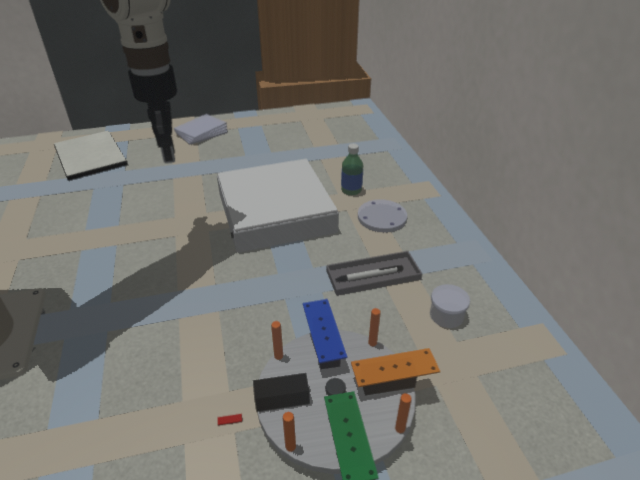

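```bash
python3 -c "
from h import *
c=snap('top'); P=plane(c,[(327,179),(327,246)],.009)[:,:2]; print(P.mean(0)-[.7021,-.0158], sensors.get_obs()['joint_vel'].round(4), sensors.get_obs()['clock'])
order.job_done()"
```

```text
[-0.0088 -0.0014] [-0.0108 -0.0131 -0.0081 -0.0005  0.0031  0.0009] 47.85
the job is handed in; nothing more can be done
```

I loaded the blue, amber and green plates in that order and turned the turntable one click anticlockwise after each. I then put the pen in its tray and handed the job in at about 48 s.

Before picking each plate up I slid it roughly 40 mm out over the panel's front edge, and I let each one down onto the block with 8 N or less at the wrist.

- **Plates:** In the last top view, all three centres were within 3 mm of their places: green one click on, amber two, blue three. Their angles were within about 3 degrees of target, and in the last side view the plates looked flat on their blocks.
- **Pen:** It was knocked aside while I handled the plates, so I measured it again before picking it up. It ended flat in the tray, about 9 mm lengthwise and 1 mm sideways from the centre.
- **Bystanders:** The bottle, round plate and pot looked unmoved in the pictures; I did not measure them.
- **Robot:** The arm was clear of everything at the end. No check failed or disagreed, but the hand-in gives no verdict.

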